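# Index the board holder one hole towards the magnifying lamp

### The arm

A 7-joint arm with a two-finger parallel gripper is mounted at the origin on the work surface. World frame = base frame: x ahead of the robot, y to its left, z up, the work surface at z = 0. Lengths are in m, angles in rad, forces in N, time in s.
With the tool pointing down it reaches from about 0.4 to 0.875 m from the base axis. Payload 6.5 kg.
Tool frame: the origin (TCP) lies at the very end of the fingers, on their centre line; the grasp point (between the pads) lies arm.pinch_z behind it (arm.pinch_z is the distance from the TCP to the grasp point, in m); x points along the fingers, y is the direction in which the jaws open and shut, and the axes are right-handed (so a half turn about x gives the same grasp; the last joint's range is limited). The gripper opens to 88 mm and grips with 3 to 60 N. Pads are 18 mm wide; open, the fingers measure 123 mm over their backs; the gripper's body (75 mm by 187 mm) begins 45 mm behind the grasp point.
Start: joints at [-1.216, 0.536, -0.004, 1.538, 0.003, 1.067, -0.071], TCP at [0.266, 0.593, 0.239] pointing down, gripper open.
Joint ranges: [-2.7, 2.7], [-0.37, 2.16], [-1.27, 1.26], [0.24, 2.4], [-1.31, 4.45], [0.19, 1.91], [-2.76, 2.76]. Speed limits (rad/s): [2.39, 2.39, 3.14, 3.14, 3.14, 3.14, 3.14].

### API

Orientations are given as [roll, pitch, yaw] about the fixed x, y, z axes, in that order (R = Rz(yaw) Ry(pitch) Rx(roll)).
In Python, from station import arm, optics gives the robot as it stands.
- The arm moves only by the tool move_arm, never from a script. Its argument "deltas" is text: rows parted by semicolons, each of 7 numbers parted by spaces: the shift along the tool's x, y, z in mm, then the turn, a rotation vector about the tool's x, y, z in degrees, then the finger opening in mm, from 0 to 88.1. A call has 1 to 12 rows; each row is the pose to reach, as a shift and turn from the pose commanded when the call began, along the tool's axes at that moment; what a row does not reach only later rows make up. A row lasts 1/8 s, in which the tool goes at most 62.5 mm and 10.7 degrees, less where a joint would pass 70% of its speed; a pose out of reach is approached as far as the arm can. A call with a gripper value outside its range is refused whole. The fingers move at their own pace and stop on an object; "grip_force" is the grip in N (left out, the last holds). Time passes only in rows, so rows that repeat a pose let the fingers close. It gives the time, the measured TCP pose, the force and the opening at its end, in the units of the state.
- arm.get_obs(): the state, without advancing time (a new reading comes with each control period).
- optics.snapshot(name): name is "side" or "top" or "wrist"; returns the picture (480x640x3 uint8, blue, green, red); there is no depth.
- optics.get_calibration(name): a dict with "intrinsics" (3x3 intrinsics, pixels), "k1" (the pictures are not rectified: a ray, as slopes to the right and down, at radius r is drawn at 1 + k1 r^2 times it, then the intrinsics apply), "xyz" and "orientation" of the camera in the world. Camera axes: x right, y up, looking along -z (the intrinsics and any distortion apply to the point x, -y, -z); pixel columns grow to the right and rows downward; lengths in m; the calibration is good to about 2 mm. A picture is of the moment at which its call begins: read the wrist's pose just before it. get_calibration takes no time and is no camera call; for the wrist camera it gives the pose at the moment of the call.
- arm.sign_off(): hands the job in, once; it reports no verdict.
The state is a dict: "t": time; "joint_pos": joint angles; "joint_velocities": joint speeds; "joint_efforts": joint torques, N m; "position": TCP position; "tool_rot": TCP orientation; "force": force on the tool from outside, world axes, zero at the start; "moment": the same for the moment, N m; "gripper_width": finger opening in m.
Only numpy, scipy, OpenCV 4.12 (cv2) and the standard library are available. Lean on these libraries where they do the work, as an engineer would, in place of code of your own. Each camera call takes 0.05 s, during which the arm holds its last target.

### The job

Bring the circuit board round to the magnifying lamp: hook a fingertip under the red pull ring on the board holder, lift the spring index pin out of its hole, swing the arm exactly one hole towards the side where the lamp stands, and let the pin drop fully home in that hole. Do not squeeze or wrench the ring, keep off the circuit board, and leave the other things on the bench where they are. Finish with the hand clear.

Things in the scene. Friction and masses are not known exactly. Their poses are not given: they have to be found in the camera images.
- holder: Fixed base of the swing-arm board holder: grey casting 206 x 232 mm, steel index plate on it (top 36 mm above the table). Origin: on the arm's vertical pivot, at table height; x along the middle hole, z up. Five 13 mm holes on an arc of 115 mm radius about the pivot, 22.5 degrees (0.393 rad, 45 mm) apart, at -45 to +45 degrees from x. Pivot nut top at 76 mm.
- swing_arm (a joint): Swing of the aluminium arm about the pivot, rad: 0 at the middle hole (where it starts, locked), positive anticlockwise from above (towards the holder's +y). Holes at -0.785, -0.393, 0, 0.393, 0.785; stops at +-0.83. A seated pin leaves 1.5 mm (0.013 rad) play each way. Slightly stiff hinge (0.1 N m), stays where it is left.
- index_pin (a joint): Height of the spring index pin (10 mm thick), m: 0 fully home in a hole, 0.0105 when its round tip rides on the plate between holes, 0.020 at its upper stop. The spring presses it down with 5.5 N at 0, 8 N at 0.012. Off its hole it rides on the plate and drops by itself into the next hole it is drawn over slowly.
- pull_ring: Red pull ring fixed on the pin. Origin: centre of its opening, 107 mm above the table and 130 mm from the pivot when home. x outwards along the arm, z up. 6 mm wire, opening 45 mm across. It stands across the arm, top leaning 35 degrees outwards: a finger pointing outwards along the arm and steeply down (tilted 30 to 45 degrees from vertical) enters it from the pivot side. 25 mm free beyond it.
- board: Green circuit board 100 x 144 x 3 mm held flat in jaws at the arm's end, not to be touched. Origin: its centre, 218 mm from the pivot, 56 mm above the table; x outwards along the arm. Components up to 28 mm high on its outer half, under 10 mm on the inner half; inner edge 168 mm from the pivot.
- lamp_head (a point): Centre of the ring head (150 mm across, 330 mm above the table) of the white magnifying lamp, a fixed lamp on a round base with a sprung arm. It stands beyond the board, left (+y) or right (-y) of the holder's x axis, at random: swing to that side. A grey bench power supply, 160 mm high, stands on the other side.
- solder_reel: Solder reel standing, 52 mm across, 40 mm high, loose, beside the holder. Origin: centre of its underside.
- flux_jar: Amber jar, 48 mm across, 62 mm high, loose, beside the holder. Origin: centre of its underside.
- screwdriver: Blue-handled screwdriver lying beyond the board, 190 mm long, loose.
- pliers: Yellow-handled pliers lying, 170 mm long, loose.
- spray_can: Yellow spray can, 52 mm across, 170 mm high, loose. Origin: centre of its underside.
- cleaner_bottle: White bottle with a red cap, 50 mm across, 140 mm high, loose. Origin: centre of its underside.
- parts_box: Translucent box of small parts, 120 x 190 x 38 mm, loose. Origin: centre of its underside.

How it is judged:
On the way, in this order (a step that is already met when the one before it is completed fails the run):
1. the pin is lifted out by its ring with the fingers while the arm still stands at its first hole (value of joint index_pin above 0.007 m and value of joint swing_arm between -0.08 and 0.08 rad and contact force between the fingers and pull_ring above 1 N), for 0.05 s.
2. the arm swings towards the lamp with the pin up (((y of lamp_head in the frame of holder above 0 m and value of joint swing_arm between 0.2 and 0.6 rad and value of joint index_pin above 0.007 m) or (y of lamp_head in the frame of holder below 0 m and value of joint swing_arm between -0.6 and -0.2 rad and value of joint index_pin above 0.007 m))), for 0.05 s.
At the end, for the whole second after the job is handed in: The arm stands at the hole next to the first one on the lamp's side (0.393 rad, within 0.028 rad either way), the pin is home (within 2 mm of its lowest position), and the arm is at rest (((y of lamp_head in the frame of holder above 0 m and value of joint swing_arm between 0.365 and 0.42 rad) or (y of lamp_head in the frame of holder below 0 m and value of joint swing_arm between -0.42 and -0.365 rad)) and value of joint index_pin below 0.002 m and velocity of joint swing_arm between -0.05 and 0.05 rad/s); the robot touches nothing.
It fails at once if the ring is squeezed or wrenched (over 30 N) (contact force between the fingers and pull_ring above 30 N).
It fails at once if the circuit board is touched (contact force between any of the fingers, the arm and board above 2 N).
It fails at once if one of the loose things on the bench is moved or lifted (over 20 mm) (distance of any of solder_reel, flux_jar, screwdriver, pliers, spray_can, cleaner_bottle, parts_box from where it was at the start of the episode above 0.02 m).
It also fails if it takes over 46 s, if anything falls off the work surface, if the arm or the gripper's body presses on something with over 40 N, if the wrist force passes 120 N, or if a joint passes its speed limit or range.

## Working session

There is one attempt and no reset: what is moved stays moved. The work goes in short steps, Python scripts to look and compute and a tool call to move; the robot and the scene stay as the last step left them, time stands still between calls to the robot, and variables do not carry over. Pictures are saved under pics/ and viewed, and the job is handed in when it is done.

Besides the shell and the picture viewer there is one more tool, called as a command line: name --argument value ..., lists and objects as JSON in quotes. move_arm: Moves the arm, as the interface text tells. Its arguments: {"type":"object","properties":{"deltas":{"type":"string"},"grip_force":{"type":"number"}},"required":["deltas"]}

```bash
ls; mkdir -p pics; python3 - <<'E'
from station import arm, optics
import cv2
print(arm.get_obs()); print(arm.pinch_z)
for n in("side","top"):
    cv2.imwrite(f"pics/{n}0.png",optics.snapshot(n)); print(n,optics.get_calibration(n))
print(optics.get_calibration("wrist"))
E
```

```text
pics
{'t': 0.0, 'joint_pos': array([-1.21616845,  0.537214  , -0.00442188,  1.53884871,  0.00259597,
        1.06728712, -0.07119463]), 'joint_velocities': array([-0.00086399, -0.00041935, -0.00065386,  0.00045184,  0.00065182,
        0.00106152, -0.00093368]), 'joint_efforts': array([-4.48503170e-04, -5.70980215e+01,  9.90537889e-01, -2.51607782e+01,
       -5.62761433e-02,  1.79619557e-02,  1.64350649e-04]), 'position': array([0.26531074, 0.5927226 , 0.23781775]), 'tool_rot': array([-1.49461515,  1.56904485, -1.91538211]), 'force': array([ 0.88384525, -0.1742413 , -0.12088435]), 'moment': array([ 0.04138229, -0.03144182, -0.00287258]), 'gripper_width': 0.08801632003999724}
0.0187
side {'intrinsics': array([[511.31120721,   0.        , 308.91627654],
       [  0.        , 511.31120721, 243.9034352 ],
       [  0.        ,   0.        ,   1.        ]]), 'k1': 0.04460515752776715, 'xyz': array([ 0.10139343, -0.90542624,  1.33880384]), 'orientation': array([ 0.74126589,  0.01937919, -0.53674035])}
top {'intrinsics': array([[505.38179604,   0.        , 329.84369071],
       [  0.        , 505.38179604, 238.50680565],
       [  0.        ,   0.        ,   1.        ]]), 'k1': -0.006915687508623285, 'xyz': array([ 4.85301874e-01, -1.42451959e-03,  1.43020716e+00]), 'orientation': array([ 0.07518705, -0.00211625, -1.56459092])}
{'intrinsics': array([[337.62023649,   0.        , 325.43988915],
       [  0.        , 337.62023649, 239.19088691],
       [  0.        ,   0.        ,   1.        ]]), 'k1': -0.025956422790386912, 'xyz': array([0.19653335, 0.62301966, 0.38434695]), 'orientation': array([-0.29665173,  0.00201895,  1.15022359])}
```

View pics/side0.png

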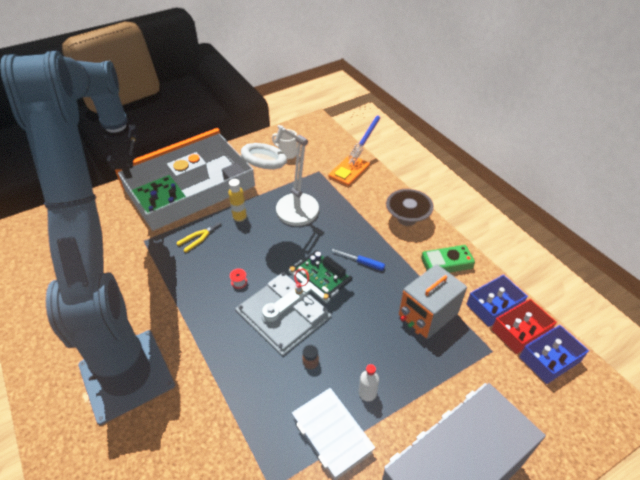

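View pics/top0.png

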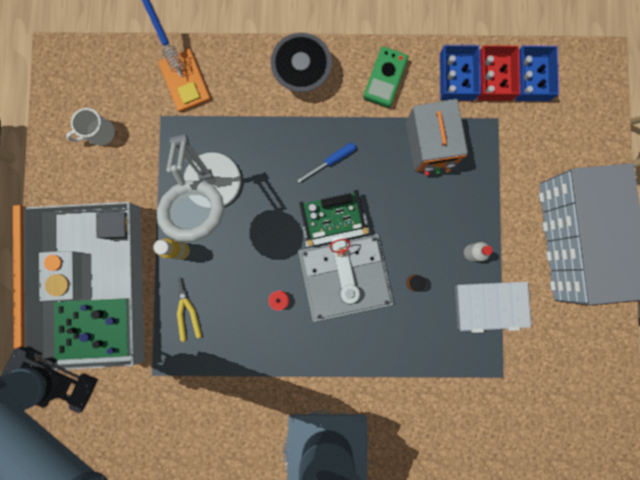

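Top view: the lamp head (190,210) is on the left (+y) of the holder, whose pivot is at (350,295). The ring is at about (342,247), and the board at (335,217). I'll crop these regions for an accurate measurement.

```bash
cat > h.py <<'E'
import numpy as np, cv2
from scipy.spatial.transform import Rotation as R
def cam(c):
    return c['intrinsics'],c['k1'],np.array(c['xyz']),R.from_euler('xyz',c['orientation']).as_matrix()
def proj(c,P):
    K,k,t,M=cam(c); p=(np.atleast_2d(P)-t)@M
    s=np.c_[p[:,0]/-p[:,2],-p[:,1]/-p[:,2]]; s=s*(1+k*(s**2).sum(1,keepdims=True))
    return s*[K[0,0],K[1,1]]+[K[0,2],K[1,2]]
def ray(c,uv):
    K,k,t,M=cam(c); d=(np.array(uv,float)-[K[0,2],K[1,2]])/[K[0,0],K[1,1]]
    s=d.copy()
    for _ in range(20): s=d/(1+k*(s@s))
    return t,M@np.array([s[0],-s[1],-1])
def atz(c,uv,z):
    t,d=ray(c,uv); return t+d*(z-t[2])/d[2]
E
python3 - <<'E'
from h import *
a=cv2.imread('pics/top0.png')[180:330,290:430]; cv2.imwrite('pics/tc.png',cv2.resize(a,None,fx=5,fy=5,interpolation=cv2.INTER_CUBIC)[:600*2])
cv2.imwrite('pics/tc.png',cv2.resize(cv2.imread('pics/top0.png')[180:325,285:430],None,fx=4,fy=4,interpolation=cv2.INTER_CUBIC))
cv2.imwrite('pics/sc.png',cv2.resize(cv2.imread('pics/side0.png')[240:360,225:365],None,fx=5,fy=5,interpolation=cv2.INTER_CUBIC))
E
```

```text
(no output)
```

View pics/tc.png

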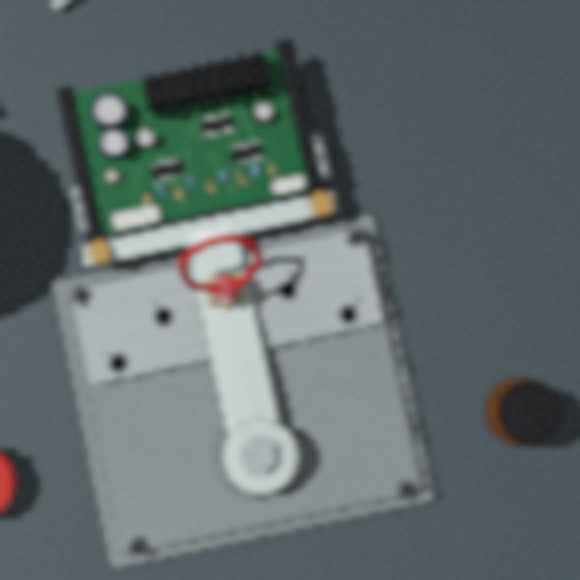

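View pics/sc.png

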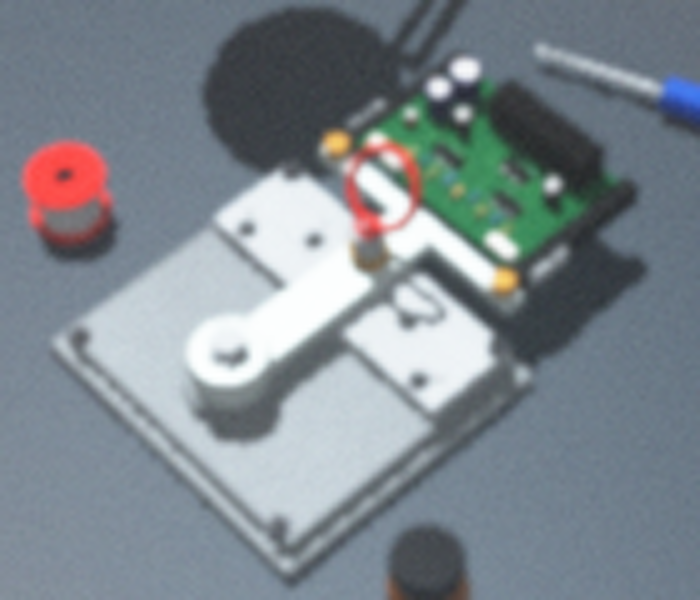

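```bash
cat >> h.py <<'E'
def hp(p,q): # holder coords->world
    c,s=np.cos(p[2]),np.sin(p[2]); q=np.atleast_2d(q)
    return np.c_[p[0]+c*q[:,0]-s*q[:,1],p[1]+s*q[:,0]+c*q[:,1],q[:,2]]
E
python3 - <<'E'
from h import *
from station import optics
from scipy.optimize import least_squares
ct,cs=optics.get_calibration('top'),optics.get_calibration('side')
a=np.radians([45,22.5,-22.5,-45]); H=[[.115*np.cos(x),.115*np.sin(x),.036] for x in a]
Q=np.array([[0,0,.076]]+H+[[.130,0,.107]])
T=(np.array([[260,457],[118,362],[163,317],[288,290],[348,314],[220,263]])+.5)/4-.5+[285,180]
S=(np.array([[230,352],[247,229],[314,240],[405,320],[419,381],[382,187]])+.5)/5-.5+[225,240]
f=lambda p: np.r_[(proj(ct,hp(p,Q))-T).ravel(),(proj(cs,hp(p,Q))-S).ravel()]
r=least_squares(f,[.55,-.05,.1]); print(r.x); print(f(r.x).reshape(-1,2).round(1))
# ring triangulate
t1,d1=ray(ct,T[-1]);t2,d2=ray(cs,S[-1])
A=np.c_[d1,-d2]; s=np.linalg.lstsq(A,t2-t1,rcond=None)[0]
P=(t1+d1*s[0]+t2+d2*s[1])/2; print('ring tri',P,np.linalg.norm(t1+d1*s[0]-t2-d2*s[1]),'model',hp(r.x,Q[-1]))
print('pivot top',atz(ct,T[0],.076),'lamp',atz(ct,(190,210),.33))
for n,uv,z in(('reel',(279,300),.04),('jar',(415,283),.062),('bottle cap',(486,251),.14)): print(n,atz(ct,uv,z))
E
```

```text
[ 0.43970545 -0.0595125   0.22452933]
[[ 0.8 -0. ]
 [ 0.4  0.7]
 [ 0.4  0.2]
 [ 0.3  0. ]
 [ 0.5 -0.1]
 [ 0.5  0.2]
 [-0.6 -2.8]
 [-0.4 -0.3]
 [-0.3 -0.2]
 [ 0.3 -0.2]
 [-0.  -0.7]
 [ 0.2  0.1]]
ring tri [ 0.56685273 -0.02926565  0.10569606] 0.0006911697412061739 model [[ 0.56644232 -0.03056832  0.107     ]]
pivot top [ 0.43965757 -0.05730469  0.076     ] lamp [0.62891507 0.3037373  0.33      ]
reel [0.42059587 0.13421298 0.04      ]
jar [ 0.46943517 -0.23423421  0.062     ]
bottle cap [ 0.55299302 -0.4033147   0.14      ]
```

```bash
cat >> h.py <<'E'
HP=[0.4397,-0.0592,0.2245]
def tool(r,s,z,th,tilt,flip=1):
    """tool pose; r,s in arm frame at swing th; flip: tool y=+flip*tangent"""
    a=HP[2]+th; e=np.array([np.cos(a),np.sin(a),0]); t=np.array([-np.sin(a),np.cos(a),0]); k=np.array([0,0,1.])
    x=np.sin(tilt)*e-np.cos(tilt)*k; y=flip*t; M=np.c_[x,y,np.cross(x,y)]
    return np.array([HP[0],HP[1],0])+r*e+s*t+z*k, M
def cur(o): return o['position'],R.from_euler('xyz',o['tool_rot']).as_matrix()
def row(p0,M0,p,M):
    return np.r_[1e3*M0.T@(p-p0),np.degrees(R.from_matrix(M0.T@M).as_rotvec())]
E
python3 - <<'E'
from h import *
from station import arm,optics
o=arm.get_obs(); p,M=cur(o); print(M.round(2)); c=optics.get_calibration('wrist'); print('cam in tool',M.T@(c['xyz']-p))
print('camlook',M.T@cam(c)[3]@[0,0,-1])
t=np.radians(40)
for f in(1,-1):
    q,N=tool(.130-.06*np.sin(t),0,.107+.06*np.cos(t),0,t,f); print(f,q,row(p,M,q,N).round(1),'rot deg',np.linalg.norm(row(p,M,q,N)[3:]))
E
```

```text
[[-0.    0.41  0.91]
 [-0.    0.91 -0.41]
 [-1.   -0.    0.  ]]
cam in tool [-0.14643281 -0.00072323 -0.07512213]
camlook [ 9.56362386e-01 -4.09769331e-04  2.92182852e-01]
1 [ 0.52883829 -0.03884534  0.15296267] [  85.8 -468.8  498.5  -35.4  -38.6   13. ] rot deg 53.96195531424432
-1 [ 0.52883829 -0.03884534  0.15296267] [  85.8 -468.8  498.5  135.7   16.6   49.4] rot deg 145.36659604099012
```

```bash
python3 - <<'E'
from h import *
from station import arm
from scipy.spatial.transform import Slerp
p,M=cur(arm.get_obs()); t=np.radians(40); L=.085
q,N=tool(.130-L*np.sin(t),-.029,.107+L*np.cos(t),0,t)
rv=row(p,M,q,N)[3:]
W=[p,np.array([.36,.34,.30]),q]
for i in range(1,13):
    x=W[0]+(W[1]-W[0])*i/5 if i<=5 else W[1]+(W[2]-W[1])*min(1,(i-5)/7)
    print(np.r_[1e3*M.T@(x-p),rv*i/12].round(0).astype(int), x.round(2))
E
```

```text
[-12 -38  38  -3  -3   1] [0.28 0.54 0.25]
[-25 -77  76  -6  -6   2] [0.3  0.49 0.26]
[ -37 -115  114   -9  -10    3] [0.32 0.44 0.28]
[ -49 -154  152  -12  -13    4] [0.34 0.39 0.29]
[ -62 -192  190  -15  -16    5] [0.36 0.34 0.3 ]
[ -43 -236  234  -18  -19    6] [0.38 0.28 0.28]
[ -25 -281  279  -21  -23    8] [0.41 0.22 0.26]
[  -7 -325  324  -24  -26    9] [0.43 0.16 0.25]
[  12 -369  369  -27  -29   10] [0.45 0.11 0.23]
[  30 -413  414  -30  -32   11] [0.47 0.05 0.21]
[  48 -457  458  -32  -35   12] [ 0.5  -0.01  0.19]
[  67 -502  503  -35  -39   13] [ 0.52 -0.07  0.17]
```

move_arm --deltas "-12 -38 38 -3 -3 1 88; -25 -77 76 -6 -6 2 80; -37 -115 114 -9 -10 3 70; -49 -154 152 -12 -13 4 60; -62 -192 190 -15 -16 5 50; -60 -236 234 -18 -19 6 40; -50 -281 279 -21 -23 8 40; -40 -325 324 -24 -26 9 40; -25 -369 369 -27 -29 10 40; -5 -413 414 -30 -32 11 40; 20 -457 458 -32 -35 12 40; 50 -500 500 -35 -39 13 40"

```text
t: 1.6
position: [0.4506, 0.0768, 0.2574]
tool_rot: [0.112, 1.04, 0.244]
force: [-0.5, 0.5, -0.5]
gripper_width: 0.0399
```

```bash
python3 - <<'E'
from h import *
from station import arm,optics
o=arm.get_obs(); p,M=cur(o); t=np.radians(40)
print(o['t'],o['position'],o['gripper_width'],o['force'],o['joint_pos'].round(2))
q,N=tool(.130-.07*np.sin(t),-.029,.107+.07*np.cos(t),0,t); print(row(p,M,q,N).round(1))
for n in('wrist','top','side'): cv2.imwrite(f'pics/{n}1.png',optics.snapshot(n))
E
```

```text
1.6 [0.45064076 0.07679169 0.25742955] 0.039857508176592546 [-0.49187089  0.52237821 -0.50583595] [-0.06 -0.05 -0.21  2.4   0.02  0.26  1.41]
[ 1.042e+02 -1.605e+02  4.200e+00 -5.500e+00 -9.600e+00 -1.000e-01]
```

move_arm --deltas "20 -30 2 -1 -2 0 40; 35 -60 4 -2 -4 0 40; 50 -90 4 -3 -6 0 40; 65 -120 4 -4 -8 0 40; 75 -160 4 -5 -10 0 40; 85 -160 4 -5 -10 0 40; 85 -160 4 -5 -10 0 40"

```text
t: 2.62
position: [0.4976, -0.0229, 0.2372]
tool_rot: [-0.004, 0.984, 0.222]
force: [0.7, -0.8, 0.5]
gripper_width: 0.0396
```

```bash
python3 - <<'E'
from h import *
from station import arm,optics
o=arm.get_obs(); p,M=cur(o); t=np.radians(40)
print(o['t'],o['position'],o['gripper_width'],o['force'],o['joint_pos'].round(2))
q,N=tool(.130-.07*np.sin(t),-.029,.107+.07*np.cos(t),0,t); print(row(p,M,q,N).round(1))
for n in('wrist','top','side'): cv2.imwrite(f'pics/{n}2.png',optics.snapshot(n))
E
```

```text
2.625 [ 0.49764845 -0.02285819  0.23722679] 0.039598491291003846 [ 0.73467694 -0.80800806  0.48897438] [ 0.19  0.08 -0.14  2.36 -0.82  0.19  2.62]
[ 75.2 -51.4 -25.5   0.1  -6.4   0.1]
```

View pics/wrist2.png

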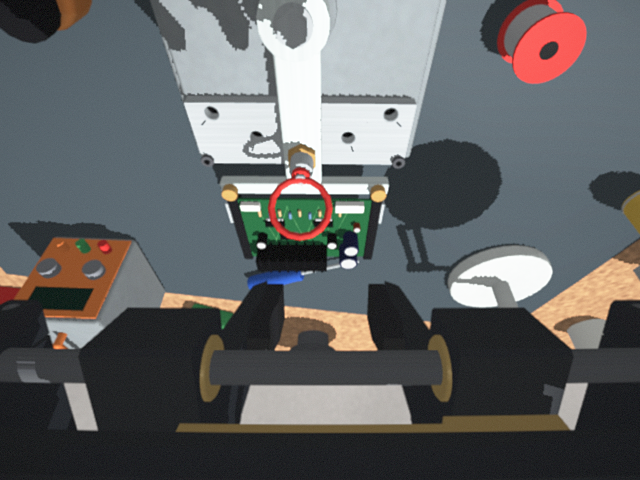

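View pics/side2.png

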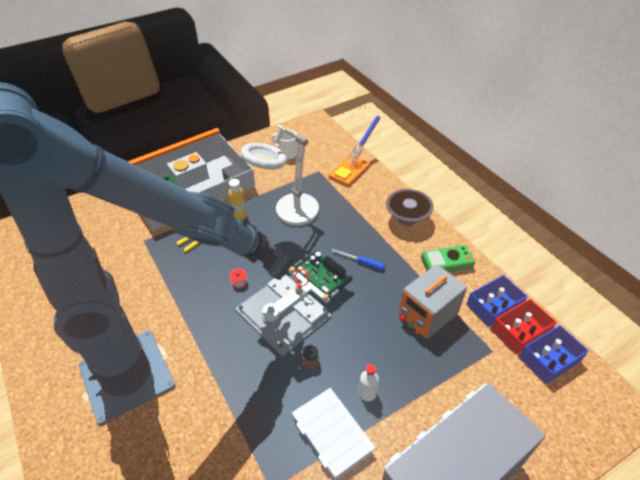

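```bash
python3 - <<'E'
from h import *
import itertools
from scipy.optimize import least_squares
from station import arm
o=arm.get_obs(); print(repr(o['joint_pos']),repr(o['position']),repr(o['tool_rot']))
# samples
S=[([-1.21616845,0.537214,-0.00442188,1.53884871,0.00259597,1.06728712,-0.07119463],[0.26531074,0.5927226,0.23781775],[-1.49461515,1.56904485,-1.91538211]),
(o['joint_pos'],o['position'],o['tool_rot'])]
def fk(q,sg,L,Tm):
    h,a,b,c=L; M=np.eye(3); p=np.array([0,0,h]); 
    ax='zyzyzyz'
    for i in range(7):
        M=M@R.from_euler(ax[i],sg[i]*q[i]).as_matrix()
        if i==1:p=p+M@[0,0,a]
        if i==3:p=p+M@[0,0,b]
    p=p+M@[0,0,c]
    return p,M@Tm
res=[]
T0=np.array([[0,1,0],[0,0,1],[1,0,0]]).astype(float) # tool x = z_flange
for sg in itertools.product([1,-1],repeat=4):
    s=[sg[0],1,sg[1],1,sg[2],1,sg[3]]
    def f(v):
        out=[]
        for q,p,r in S:
            P,M=fk(q,s,v[:4],T0_(v[4])); out+=list((P-p)*5); out+=list((M-R.from_euler('xyz',r).as_matrix()).ravel())
        return np.array(out)
    def T0_(w):
        return np.array([[0,np.cos(w),-np.sin(w)],[0,np.sin(w),np.cos(w)],[1,0,0]])
    for w in(0,1.57,3.14,-1.57):
        g=least_squares(f,[.345,.5,.45,.33,w]); res.append((g.cost,s,g.x.round(4)))
res.sort(key=lambda a:a[0])
for r in res[:5]: print(r)
E
```

```text
array([ 0.20467724,  0.07781044, -0.14373516,  2.36310559, -0.8177416 ,
        0.19310721,  2.61625851]) array([ 0.49711633, -0.02795381,  0.23703716]) array([-0.00189243,  0.98410526,  0.21169381])
(np.float64(0.0466270743942168), [-1, 1, -1, 1, -1, 1, -1], array([0.3383, 0.4865, 0.461 , 0.2889, 3.1416]))
(np.float64(0.0466270743942168), [-1, 1, -1, 1, -1, 1, -1], array([0.3383, 0.4865, 0.461 , 0.2889, 3.1416]))
(np.float64(0.0466270743942168), [-1, 1, -1, 1, -1, 1, -1], array([ 0.3383,  0.4865,  0.461 ,  0.2889, -3.1416]))
(np.float64(0.19036037744427675), [-1, 1, 1, 1, -1, 1, -1], array([0.2561, 0.609 , 0.3783, 0.3789, 3.0242]))
(np.float64(0.19036037744428042), [-1, 1, 1, 1, -1, 1, -1], array([0.2561, 0.609 , 0.3783, 0.3789, 3.0242]))
```

move_arm --deltas "0 0 0 -8 0 0 40; 0 0 0 -16 0 0 40; 0 0 0 -24 0 0 40;0 0 0 -32 0 0 40; 0 0 0 -40 0 0 40"

```text
t: 3.4
position: [0.4971, -0.0285, 0.2447]
tool_rot: [-0.701, 0.994, 0.219]
force: [-0.1, -0.1, 0.7]
gripper_width: 0.0399
```

```bash
cat > log.py <<'E'
from station import arm
import json
o=arm.get_obs(); r=[o[k].tolist() for k in('joint_pos','position','tool_rot')]
open('s.jsonl','a').write(json.dumps(r)+'\n'); print(o['t'],[[round(x,4) for x in y] for y in r])
E
python3 log.py
```

```text
3.4 [[0.9886, 0.1442, -0.9557, 2.313, -0.2061, 0.1924, 2.7534], [0.4971, -0.0285, 0.2447], [-0.7014, 0.9935, 0.2185]]
```

```bash
cat > fit.py <<'E'
from h import *
import json
from scipy.optimize import least_squares
S=[([-1.21616845,0.537214,-0.00442188,1.53884871,0.00259597,1.06728712,-0.07119463],[0.26531074,0.5927226,0.23781775],[-1.49461515,1.56904485,-1.91538211]),
([ 0.20467724,  0.07781044, -0.14373516,  2.36310559, -0.8177416 ,0.19310721,  2.61625851],[ 0.49711633, -0.02795381,  0.23703716],[-0.00189243,  0.98410526,  0.21169381])]
S+=[json.loads(l) for l in open('s.jsonl')]
AX='zyzyzyz'
def fk(q,v,w=np.pi):
    # v: joint offs(7)=v[:7]; v[7:] = h,a,b,c, y offsets, x elbow offsets
    h,a,b,c,y1,y2,y3,x1,x2,x3,w=v[7:18]
    sg=[-1,1,-1,1,-1,1,-1]
    off=[[0,0,0],[0,y1,h],[0,0,0],[x1,y2,a],[x2,0,0],[0,y3,b],[x3,0,0]]
    M=np.eye(3);p=np.zeros(3)
    for i in range(7):
        p=p+M@off[i]; M=M@R.from_euler(AX[i],sg[i]*q[i]+v[i]).as_matrix()
    p=p+M@[0,0,c]
    T=np.array([[0,np.cos(w),-np.sin(w)],[0,np.sin(w),np.cos(w)],[1,0,0]])
    return p,M@T
v0=np.r_[np.zeros(7),.345,.5,.45,.3,0,0,0,0,0,0,np.pi]
def res(v):
    out=[]
    for q,p,r in S:
        P,M=fk(q,v); out+=list((P-p)*5)+list(.7*(M-R.from_euler('xyz',r).as_matrix()).ravel())
    return np.r_[out,(v-v0)[:7]*1e-3,(v-v0)[11:17]*1e-3,(v-v0)[7:11]*1e-4]
if __name__=='__main__':
    g=least_squares(res,v0); print(g.cost,g.x.round(4))
    for i,(q,p,r) in enumerate(S):
        P,M=fk(q,g.x); print((P-p).round(4),np.degrees(R.from_matrix(M.T@R.from_euler('xyz',r).as_matrix()).magnitude()).round(2))
    np.save('v.npy',g.x)
E
python3 fit.py
```

```text
5.03012433709218e-10 [-0.0000e+00  0.0000e+00 -0.0000e+00 -0.0000e+00  0.0000e+00  0.0000e+00
  0.0000e+00  3.4870e-01  5.0190e-01  4.4570e-01  3.2520e-01 -2.4400e-02
 -2.0000e-02 -6.0000e-04  2.3000e-03 -1.0000e-04  5.0000e-04  3.1416e+00]
[-0.  0.  0.] 0.0
[-0.  0. -0.] 0.0
[ 0. -0.  0.] 0.0
```

```bash
cat > ik.py <<'E'
from fit import *
v=np.load('v.npy')
lo=np.array([-2.7,-.37,-1.27,.24,-1.31,.19,-2.76])+.03; hi=np.array([2.7,2.16,1.26,2.4,4.45,1.91,2.76])-.03
def ik(p,M,q0):
    f=lambda q:(lambda a:np.r_[(a[0]-p)*5,R.from_matrix(a[1].T@M).as_rotvec(),1e-4*(q-q0)])(fk(q,v))
    g=least_squares(f,np.clip(q0,lo+.01,hi-.01),bounds=(lo,hi)); 
    return g.x,np.linalg.norm(f(g.x)[:6])
E
python3 - <<'E'
from ik import *
rng=np.random.default_rng(0)
for flip in(1,-1):
  for tilt in(32,40):
    t=np.radians(tilt);sol=[]
    p,M=tool(.130+.018*np.sin(t),-.029,.107-.018*np.cos(t),0,t,flip)
    for k in range(25):
        q,e=ik(p,M,rng.uniform(lo,hi))
        if e<2e-3: sol.append(q.round(2))
    print(flip,tilt,len(sol))
    for q in sorted(map(tuple,sol))[:9]: print('   ',[float(x) for x in q])
E
```

```text
1 32 11
    [-0.54, 0.73, 0.84, 2.26, 4.31, 0.7, -2.63]
    [-0.04, 0.54, 0.2, 2.24, 4.17, 0.32, -2.33]
    [0.15, 0.53, -0.03, 2.23, 4.01, 0.22, -2.12]
    [0.15, 0.53, -0.03, 2.23, 4.01, 0.22, -2.12]
    [0.73, 0.66, -0.74, 2.2, 2.08, 0.22, -0.02]
    [0.73, 0.66, -0.74, 2.2, 2.08, 0.22, -0.02]
    [0.84, 0.72, -0.88, 2.19, 1.92, 0.31, 0.18]
    [1.07, 0.99, -1.24, 2.18, 1.81, 0.64, 0.47]
    [1.07, 0.99, -1.24, 2.18, 1.81, 0.64, 0.47]
1 40 16
    [-0.34, 0.67, 0.6, 2.33, 3.99, 0.71, -2.23]
    [-0.16, 0.6, 0.37, 2.32, 3.91, 0.59, -2.09]
    [0.34, 0.57, -0.22, 2.29, 3.54, 0.39, -1.57]
    [0.41, 0.58, -0.3, 2.29, 3.45, 0.37, -1.46]
    [0.99, 0.86, -1.02, 2.26, 2.36, 0.46, -0.11]
    [1.0, 0.88, -1.05, 2.26, 2.34, 0.47, -0.07]
    [1.07, 0.96, -1.15, 2.26, 2.23, 0.55, 0.09]
    [1.11, 1.04, -1.22, 2.26, 2.17, 0.62, 0.2]
    [1.12, 1.05, -1.24, 2.25, 2.16, 0.63, 0.22]
-1 32 17
    [-0.76, 1.07, 1.23, 2.27, 4.29, 1.11, 0.33]
    [-0.76, 1.07, 1.23, 2.27, 4.29, 1.11, 0.33]
    [-0.7, 0.93, 1.1, 2.27, 4.31, 0.94, 0.4]
    [-0.54, 0.73, 0.84, 2.26, 4.31, 0.69, 0.51]
    [-0.48, 0.68, 0.75, 2.26, 4.31, 0.63, 0.55]
    [-0.45, 0.66, 0.71, 2.26, 4.3, 0.6, 0.56]
    [-0.45, 0.66, 0.71, 2.26, 4.3, 0.6, 0.57]
    [-0.23, 0.57, 0.42, 2.25, 4.25, 0.43, 0.69]
    [-0.06, 0.54, 0.21, 2.24, 4.18, 0.32, 0.8]
-1 40 7
    [-0.74, 1.16, 1.23, 2.34, 4.07, 1.27, 0.46]
    [-0.74, 1.17, 1.23, 2.34, 4.07, 1.28, 0.46]
    [-0.63, 0.91, 1.0, 2.34, 4.07, 1.01, 0.64]
    [-0.36, 0.68, 0.62, 2.33, 3.99, 0.72, 0.9]
    [-0.07, 0.59, 0.26, 2.31, 3.86, 0.55, 1.13]
    [0.56, 0.61, -0.48, 2.28, 3.23, 0.34, 1.95]
    [0.59, 0.62, -0.51, 2.28, 3.17, 0.33, 2.02]
```

```bash
cat >> ik.py <<'E'
def sim(q,poses):
    out=[]
    for p,M in poses:
        f=lambda x:(lambda a:np.r_[(a[0]-p)*5,R.from_matrix(a[1].T@M).as_rotvec(),2e-3*(x-q)])(fk(x,v))
        g=least_squares(f,np.clip(q,lo+1e-3,hi-1e-3),bounds=(lo,hi)); r=f(g.x)[:6]
        out.append((g.x,np.linalg.norm(r[:3])/5,np.linalg.norm(r[3:]),np.abs(g.x-q).max())); q=g.x
    return out
def interp(p,M,q,N,rv,n):
    # rv: tool-frame rotvec total
    return [(p+(q-p)*i/n, M@R.from_rotvec(rv*i/n).as_matrix()) for i in range(1,n+1)]
E
python3 - <<'E'
from ik import *
from station import arm
lo-=.028;hi+=.028
o=arm.get_obs(); p,M=cur(o); q0=o['joint_pos']
for tilt in(36,40):
  t=np.radians(tilt)
  for L in(.12,.08):
    q,N=tool(.130-L*np.sin(t),.029,.107+L*np.cos(t),0,t,-1)
    rv=R.from_matrix(M.T@N).as_rotvec(); print(tilt,L,np.degrees(rv).round(), row(p,M,q,N).round(0))
    for i,(x,a,b,d) in enumerate(sim(q0,interp(p,M,q,N,rv,20))):
        if i%4==3 : print(x.round(2),'%.3f %.3f %.2f'%(a,b,d))
E
```

```text
36 0.12 [-140.    1.   -4.] [  32.   25.  -11. -140.    1.   -4.]
[ 1.23  0.26 -1.27  2.33  0.64  0.19  2.43] 0.000 0.000 0.10
[ 1.21  0.29 -1.27  2.34  0.93  0.19  2.62] 0.001 0.006 0.08
[ 1.19  0.33 -1.27  2.37  1.3   0.19  2.76] 0.001 0.007 0.12
[ 1.12  0.35 -1.2   2.4   1.78  0.19  2.76] 0.007 0.031 0.11
[ 0.95  0.36 -1.02  2.4   2.26  0.19  2.76] 0.024 0.054 0.12
36 0.08 [-140.    1.   -4.] [  72.   24.  -10. -140.    1.   -4.]
[ 1.18  0.29 -1.23  2.33  0.79  0.19  2.28] 0.000 0.000 0.13
[ 1.12  0.33 -1.19  2.34  1.21  0.19  2.36] 0.000 0.000 0.10
[ 1.06  0.37 -1.14  2.36  1.56  0.2   2.5 ] 0.000 0.000 0.08
[ 1.01  0.42 -1.1   2.37  1.83  0.22  2.73] 0.000 0.000 0.06
[ 0.85  0.4  -0.92  2.39  2.29  0.19  2.76] 0.001 0.007 0.12
40 0.12 [-140.    3.   -9.] [  33.   31.  -18. -140.    3.   -9.]
[ 1.22  0.26 -1.27  2.34  0.77  0.19  2.29] 0.001 0.008 0.11
[ 1.19  0.29 -1.27  2.37  1.3   0.19  2.24] 0.002 0.014 0.15
[ 1.19  0.33 -1.27  2.4   1.6   0.19  2.46] 0.003 0.018 0.12
[ 1.15  0.37 -1.22  2.4   1.8   0.19  2.76] 0.011 0.032 0.12
[ 1.02  0.4  -1.07  2.4   2.31  0.19  2.76] 0.029 0.025 0.13
40 0.08 [-140.    3.   -9.] [  73.   28.  -14. -140.    3.   -9.]
[ 1.19  0.29 -1.25  2.34  0.96  0.19  2.1 ] 0.000 0.000 0.16
[ 1.12  0.33 -1.2   2.37  1.53  0.2   2.03] 0.000 0.000 0.14
[ 1.14  0.45 -1.27  2.4   1.85  0.32  2.24] 0.000 0.002 0.13
[ 1.13  0.54 -1.27  2.4   1.95  0.37  2.69] 0.003 0.022 0.11
[ 0.97  0.47 -1.03  2.4   2.35  0.24  2.76] 0.005 0.035 0.12
```

```bash
cat > plan.py <<'E'
from ik import *
from station import arm
lo-=.028;hi+=.028
def run(q0,p,M,seq,n=10,show=True):
    for nm,(q,N) in seq:
        rv=R.from_matrix(M.T@N).as_rotvec(); s=sim(q0,interp(p,M,q,N,rv,n)); 
        if show: print(nm,s[-1][0].round(2),'max perr %.3f rerr %.3f dq %.2f'%tuple(max(z[k] for z in s) for k in(1,2,3)),'min/max j6 %.2f j4 %.2f'%(min(z[0][5] for z in s),max(z[0][3] for z in s)))
        q0=s[-1][0];p,M=q,N
    return q0
def P(t,depth,n,up,th,s,flip):
    """tip at ring centre + depth*d + n*nf + up"""
    return tool(.130+depth*np.sin(t)+n*np.cos(t),s,.107-depth*np.cos(t)+n*np.sin(t)+up,th,t,flip)
E
python3 - <<'E'
from plan import *
o=arm.get_obs(); p,M=cur(o); q0=o['joint_pos']
for tilt in(32,36,40):
    t=np.radians(tilt); s=.029; f=-1
    seq=[('mid',P(t,-.08,0,0,0,s,f)),('pre',P(t,-.06,0,0,0,s,f)),('ins',P(t,.018,0,0,0,s,f)),('n',P(t,.018,.011,0,0,s,f)),('up',P(t,.018,.011,.015,0,s,f)),
     ('sw',P(t,.018,.011,.015,.393,s,f)),('dn',P(t,.018,.0,.0,.393,s,f)),('out',P(t,-.08,.0,.0,.393,s,f))]
    # break up first by roll steps
    print(tilt); 
    # roll direction fix: first go part way
    a,N=seq[0][1]; rv=R.from_matrix(M.T@N).as_rotvec()
    run(q0,p,M,seq,20)
E
```

```text
32
mid [ 0.73  0.37 -0.82  2.38  2.23  0.19  2.76] max perr 0.005 rerr 0.067 dq 0.46 min/max j6 0.19 j4 2.38
pre [ 0.66  0.41 -0.75  2.35  2.24  0.19  2.76] max perr 0.005 rerr 0.066 dq 0.00 min/max j6 0.19 j4 2.38
ins [ 0.52  0.6  -0.64  2.25  2.29  0.25  2.75] max perr 0.003 rerr 0.042 dq 0.01 min/max j6 0.19 j4 2.35
n [ 0.48  0.58 -0.6   2.23  2.27  0.22  2.76] max perr 0.000 rerr 0.000 dq 0.00 min/max j6 0.22 j4 2.25
up [ 0.47  0.54 -0.58  2.24  2.25  0.19  2.76] max perr 0.001 rerr 0.008 dq 0.00 min/max j6 0.19 j4 2.24
sw [ 0.65  0.61 -0.79  2.3   2.65  0.19  2.76] max perr 0.006 rerr 0.088 dq 0.02 min/max j6 0.19 j4 2.30
dn [ 0.66  0.65 -0.76  2.3   2.69  0.19  2.76] max perr 0.006 rerr 0.087 dq 0.00 min/max j6 0.19 j4 2.30
out [ 0.91  0.51 -0.99  2.4   2.67  0.19  2.76] max perr 0.024 rerr 0.167 dq 0.02 min/max j6 0.19 j4 2.40
36
mid [ 0.85  0.4  -0.92  2.39  2.29  0.19  2.76] max perr 0.001 rerr 0.007 dq 0.55 min/max j6 0.19 j4 2.39
pre [ 0.8   0.46 -0.88  2.37  2.3   0.23  2.76] max perr 0.000 rerr 0.006 dq 0.00 min/max j6 0.19 j4 2.39
ins [ 0.69  0.69 -0.82  2.28  2.38  0.3
[... 737 characters left out ...]
0.34  2.76] max perr 0.005 rerr 0.034 dq 0.01 min/max j6 0.24 j4 2.40
ins [ 0.8   0.78 -0.94  2.32  2.47  0.52  2.76] max perr 0.002 rerr 0.011 dq 0.02 min/max j6 0.36 j4 2.40
n [ 0.78  0.76 -0.93  2.3   2.45  0.49  2.76] max perr 0.000 rerr 0.000 dq 0.00 min/max j6 0.49 j4 2.32
up [ 0.78  0.71 -0.93  2.3   2.42  0.45  2.76] max perr 0.000 rerr 0.000 dq 0.00 min/max j6 0.45 j4 2.30
sw [ 0.84  0.72 -0.93  2.3   2.79  0.19  2.76] max perr 0.001 rerr 0.013 dq 0.02 min/max j6 0.19 j4 2.30
dn [ 0.85  0.77 -0.91  2.31  2.84  0.22  2.76] max perr 0.001 rerr 0.011 dq 0.00 min/max j6 0.19 j4 2.31
out [ 1.09  0.64 -1.09  2.4   2.82  0.19  2.76] max perr 0.026 rerr 0.085 dq 0.02 min/max j6 0.19 j4 2.40
```

```bash
cat >> plan.py <<'E'
def PR(tilt,depth,n,up,th,rho,w=.040):
    """rho: roll about tool x rel. to flip=1 (rad). +y finger centre line at ring"""
    t=tilt; p,M=tool(.130+depth*np.sin(t)+n*np.cos(t),0,.107-depth*np.cos(t)+n*np.sin(t)+up,th,t,1)
    M=M@R.from_rotvec([rho,0,0]).as_matrix()
    return p-M[:,1]*(w/2+.00875),M
E
python3 - <<'E'
from plan import *
o=arm.get_obs(); p,M=cur(o); q0=o['joint_pos']
for tilt in(34,40):
  for rho in(-60,-90,-120):
    t=np.radians(tilt); a=np.radians(rho)
    seq=[('mid',PR(t,-.08,0,0,0,a)),('pre',PR(t,-.06,0,0,0,a)),('ins',PR(t,.018,0,0,0,a)),('n',PR(t,.018,.011,0,0,a)),('up',PR(t,.018,.011,.015,0,a)),
     ('sw',PR(t,.018,.011,.015,.393,a)),('dn',PR(t,.018,.0,.0,.393,a)),('out',PR(t,-.08,.0,.0,.393,a))]
    print(tilt,rho); 
    run(q0,p,M,seq,20)
E
```

```text
34 -60
mid [ 1.    0.46 -1.02  2.26  1.33  0.19  1.71] max perr 0.002 rerr 0.024 dq 0.80 min/max j6 0.19 j4 2.31
pre [ 0.93  0.51 -0.97  2.25  1.54  0.2   1.51] max perr 0.000 rerr 0.000 dq 0.01 min/max j6 0.19 j4 2.26
ins [ 0.87  0.77 -0.99  2.18  1.91  0.4   1.25] max perr 0.000 rerr 0.000 dq 0.04 min/max j6 0.21 j4 2.24
n [ 0.85  0.75 -0.98  2.15  1.86  0.38  1.29] max perr 0.000 rerr 0.000 dq 0.00 min/max j6 0.38 j4 2.17
up [ 0.85  0.7  -0.97  2.15  1.78  0.34  1.34] max perr 0.000 rerr 0.000 dq 0.00 min/max j6 0.34 j4 2.15
sw [ 0.91  0.78 -1.07  2.13  1.29  0.27  2.18] max perr 0.000 rerr 0.000 dq 0.06 min/max j6 0.19 j4 2.15
dn [ 0.87  0.77 -0.98  2.15  1.43  0.2   2.05] max perr 0.000 rerr 0.000 dq 0.01 min/max j6 0.20 j4 2.15
out [ 1.19  0.67 -1.27  2.2   0.83  0.32  2.65] max perr 0.000 rerr 0.000 dq 0.06 min/max j6 0.21 j4 2.20
34 -90
mid [ 0.95  0.44 -1.01  2.26  1.36  0.19  2.16] max perr 0.001 rerr 0.011 dq 0.60 min/max j6 0.19 j4 2.31
pre [ 0.89  0.49 -0.96  2.25  1.57  0.21  1.97] max perr 0.000 rerr 0.000 dq 0.01 min/max j6 0.19 j4 2.26
ins [ 0.84  0.76 -0.99  2.18  1
[... 3301 characters left out ...]
0.37  1.99] max perr 0.000 rerr 0.000 dq 0.00 min/max j6 0.32 j4 2.37
ins [ 0.9   0.84 -1.08  2.26  2.26  0.53  1.99] max perr 0.000 rerr 0.000 dq 0.01 min/max j6 0.38 j4 2.35
n [ 0.89  0.82 -1.07  2.24  2.22  0.5   2.  ] max perr 0.000 rerr 0.000 dq 0.00 min/max j6 0.50 j4 2.26
up [ 0.89  0.77 -1.07  2.24  2.18  0.47  2.02] max perr 0.000 rerr 0.000 dq 0.00 min/max j6 0.47 j4 2.24
sw [ 0.93  0.78 -1.07  2.23  2.02  0.19  2.5 ] max perr 0.000 rerr 0.000 dq 0.09 min/max j6 0.19 j4 2.24
dn [ 0.96  0.87 -1.1   2.25  2.1   0.26  2.49] max perr 0.000 rerr 0.000 dq 0.00 min/max j6 0.20 j4 2.25
out [ 1.2   0.67 -1.27  2.35  1.76  0.19  2.76] max perr 0.008 rerr 0.055 dq 0.05 min/max j6 0.19 j4 2.35
```

```bash
cat >> plan.py <<'E'
def PX(tilt,depth,n,up,th,rho,thy,w=.040):
    """position of finger rel. ring at swing th, tool yaw as at swing thy"""
    t=tilt; p,_=tool(.130+n*np.cos(t),0,.107+n*np.sin(t)+up,th,t,1)
    _,M=tool(0,0,0,thy,t,1); p=p+M[:,0]*depth
    M=M@R.from_rotvec([rho,0,0]).as_matrix()
    return p-M[:,1]*(w/2+.00875),M
E
python3 - <<'E'
from plan import *
o=arm.get_obs(); p,M=cur(o); q0=o['joint_pos']
for tilt,rho,y0,y1 in((40,-90,.2,.2),(40,-75,.2,.2),(38,-90,.15,.25)):
    t=np.radians(tilt); a=np.radians(rho)
    seq=[('mid',PX(t,-.08,0,0,0,a,y0)),('pre',PX(t,-.06,0,0,0,a,y0)),('ins',PX(t,.018,0,0,0,a,y0)),('n',PX(t,.018,.011,0,0,a,y0)),('up',PX(t,.018,.011,.015,0,a,y0)),
     ('sw',PX(t,.018,.011,.015,.393,a,y1)),('dn',PX(t,.018,.0,.0,.393,a,y1)),('out',PX(t,-.05,.0,.0,.393,a,y1))]
    print(tilt,rho); 
    run(q0,p,M,seq,20)
    print(row(p,M,*seq[0][1]).round())
E
```

```text
40 -90
mid [ 1.25  0.66 -1.24  2.28  1.54  0.19  2.36] max perr 0.001 rerr 0.014 dq 0.70 min/max j6 0.19 j4 2.32
pre [ 1.22  0.74 -1.25  2.27  1.71  0.26  2.23] max perr 0.000 rerr 0.000 dq 0.01 min/max j6 0.19 j4 2.28
ins [ 1.08  0.99 -1.22  2.2   1.98  0.45  2.07] max perr 0.000 rerr 0.000 dq 0.02 min/max j6 0.28 j4 2.27
n [ 1.07  0.97 -1.21  2.18  1.94  0.44  2.09] max perr 0.000 rerr 0.000 dq 0.00 min/max j6 0.44 j4 2.19
up [ 1.07  0.92 -1.22  2.17  1.87  0.41  2.12] max perr 0.000 rerr 0.000 dq 0.00 min/max j6 0.41 j4 2.18
sw [ 1.01  0.93 -1.27  2.25  2.    0.52  1.92] max perr 0.000 rerr 0.000 dq 0.01 min/max j6 0.42 j4 2.25
dn [ 1.01  1.   -1.25  2.26  2.09  0.55  1.88] max perr 0.000 rerr 0.000 dq 0.00 min/max j6 0.52 j4 2.26
out [ 1.12  0.74 -1.27  2.33  1.97  0.35  1.87] max perr 0.000 rerr 0.000 dq 0.01 min/max j6 0.35 j4 2.33
[ 70. -18. -14. -59. -10.  -3.]
40 -75
mid [ 1.26  0.67 -1.24  2.27  1.49  0.19  2.17] max perr 0.001 rerr 0.018 dq 0.74 min/max j6 0.19 j4 2.31
pre [ 1.22  0.74 -1.23  2.26  1.67  0.25  2.01] max perr 0.000 rerr 0.000 dq 0.01 min/max j6 0.19 j4 2.27
[... 845 characters left out ...]
0.000 dq 0.01 min/max j6 0.19 j4 2.28
ins [ 1.02  0.92 -1.17  2.19  1.96  0.44  1.98] max perr 0.000 rerr 0.000 dq 0.02 min/max j6 0.26 j4 2.26
n [ 1.01  0.9  -1.16  2.17  1.92  0.43  2.  ] max perr 0.000 rerr 0.000 dq 0.00 min/max j6 0.43 j4 2.19
up [ 1.01  0.85 -1.16  2.17  1.85  0.4   2.04] max perr 0.000 rerr 0.000 dq 0.00 min/max j6 0.40 j4 2.17
sw [ 0.97  0.86 -1.2   2.22  1.88  0.41  2.03] max perr 0.000 rerr 0.000 dq 0.00 min/max j6 0.40 j4 2.22
dn [ 0.98  0.93 -1.2   2.24  1.98  0.45  1.98] max perr 0.000 rerr 0.000 dq 0.01 min/max j6 0.41 j4 2.24
out [ 1.1   0.7  -1.22  2.3   1.75  0.28  2.11] max perr 0.000 rerr 0.000 dq 0.02 min/max j6 0.28 j4 2.30
[ 70. -18. -11. -57.  -7.  -2.]
```

move_arm --deltas "7 -2 -1 -6 -1 0 40; 14 -4 -2 -12 -1 0 40; 21 -5 -3 -18 -2 0 40; 28 -7 -4 -24 -3 -1 40; 35 -9 -6 -30 -4 -1 40; 42 -11 -7 -36 -4 -1 40; 49 -13 -8 -42 -5 -1 40; 56 -14 -9 -48 -6 -2 40; 63 -16 -10 -52 -6 -2 40; 70 -18 -11 -57 -7 -2 40; 70 -18 -11 -57 -7 -2 40; 70 -18 -11 -57 -7 -2 40"

```text
t: 4.9
position: [0.5413, -0.04, 0.1871]
tool_rot: [-1.561, 0.914, 0.377]
force: [0.6, -0.1, 0.3]
gripper_width: 0.0399
```

```bash
python3 log.py; python3 - <<'E'
from plan import *
o=arm.get_obs(); p,M=cur(o); q0=o['joint_pos'];t=np.radians(38);a=-np.pi/2
for d in(-.08,-.06): print(row(p,M,*PX(t,d,0,0,0,a,.15)).round(1))
from station import optics
cv2.imwrite('pics/wrist3.png',optics.snapshot('wrist'));cv2.imwrite('pics/side3.png',optics.snapshot('side'))
E
```

```text
4.9 [[1.1879, 0.6048, -1.2072, 2.2734, 1.4609, 0.2089, 2.3373], [0.5413, -0.04, 0.1871], [-1.5612, 0.9138, 0.3775]]
[-0.3 -0.7 -0.1 -0.4  0.1 -0.4]
[19.7 -0.8 -0.1 -0.4  0.1 -0.4]
```

View pics/wrist3.png

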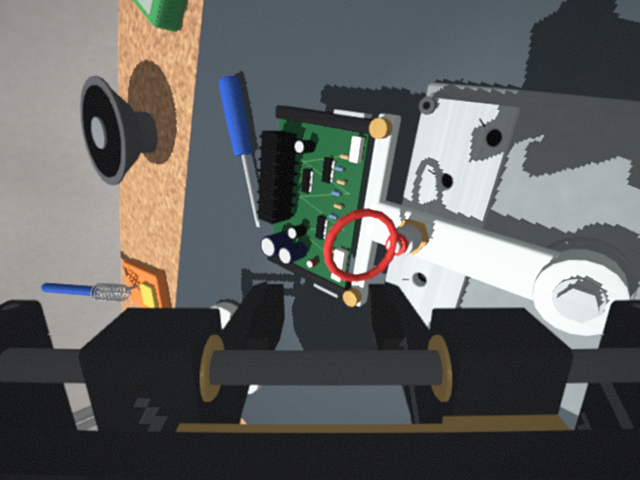

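View pics/side3.png

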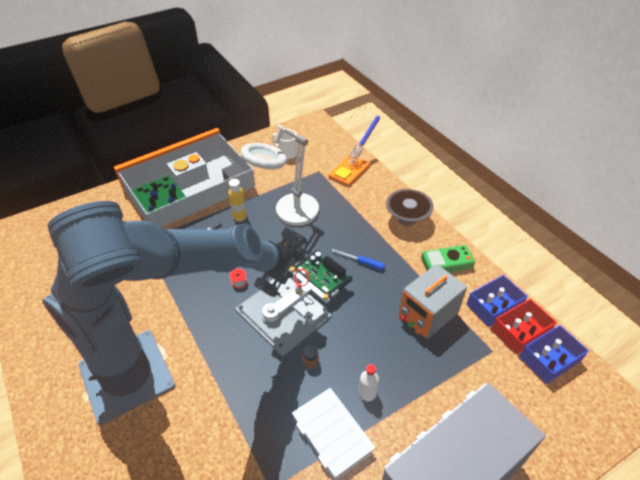

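```bash
python3 - <<'E'
from plan import *
from station import optics
c=optics.get_calibration('wrist'); o=arm.get_obs(); p,M=cur(o)
im=cv2.imread('pics/wrist3.png')
al=np.radians(35); th=np.linspace(0,2*np.pi,60)
for Rr,col in((.0225,(255,0,0)),(.0285,(255,255,0))):
    u=np.array([np.sin(al),0,np.cos(al)]); y=np.array([0,1,0])
    ring=np.array([.130,0,.107])+Rr*(np.cos(th)[:,None]*u+np.sin(th)[:,None]*y)
    cv2.polylines(im,[proj(c,hp(HP,ring)).round().astype(int).reshape(-1,1,2)],True,col,1)
for sy,col in((1,(0,255,0)),(-1,(0,255,255))):
    for dy in(.02,.0375):
        L=[p+M@np.array([x,sy*dy,0]) for x in(-.03,0,.06,.1)]
        cv2.polylines(im,[proj(c,np.array(L)).round().astype(int).reshape(-1,1,2)],False,col,1)
cv2.imwrite('pics/ov3.png',im[150:400,200:520].repeat(2,0).repeat(2,1))
E
```

```text
(no output)
```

View pics/ov3.png

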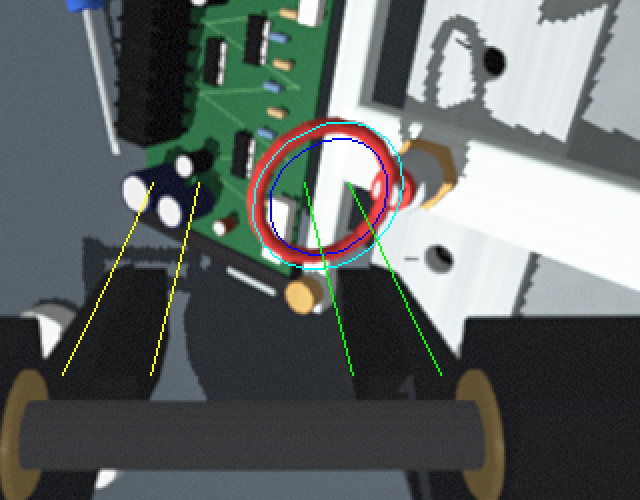

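move_arm --deltas "10 -1 0 0 0 0 40; 20 -1 0 0 0 0 40; 30 -1 0 0 0 0 40; 40 -1 0 0 0 0 40; 50 -1 0 0 0 0 40; 60 -1 0 0 0 0 40; 66 -1 0 0 0 0 40; 72 -1 0 0 0 0 40; 72 -1 0 0 0 0 40"

```text
t: 6.12
position: [0.5834, -0.0246, 0.1312]
tool_rot: [-1.562, 0.912, 0.377]
force: [0.1, -0.2, 0.3]
gripper_width: 0.0399
```

```bash
cat > chk.py <<'E'
import sys
from plan import *
from station import optics
k=sys.argv[1]
o=arm.get_obs(); p,M=cur(o); print(o['t'],o['joint_pos'].round(2),'F',o['force'].round(2),'tip z',p[2].round(4))
t=np.radians(38);a=-np.pi/2
q,N=PX(t,0,0,0,0,a,.15); print('rel (x,y,z mm) finger vs ring centre at th=0',-row(p,M,q,N).round(1))
c=optics.get_calibration('wrist'); im=optics.snapshot('wrist'); cv2.imwrite(f'pics/wrist{k}.png',im)
s=optics.snapshot('side'); cv2.imwrite(f'pics/sidec{k}.png',cv2.resize(s[220:360,215:375],None,fx=4,fy=4,interpolation=cv2.INTER_CUBIC))
E
python3 chk.py 4
```

```text
6.125 [ 1.05  0.83 -1.16  2.22  1.88  0.38  2.01] F [ 0.12 -0.24  0.29] tip z 0.1312
rel (x,y,z mm) finger vs ring centre at th=0 [-8.1 -0.2 -0.9  0.4 -0.1  0.3]
```

View pics/wrist4.png

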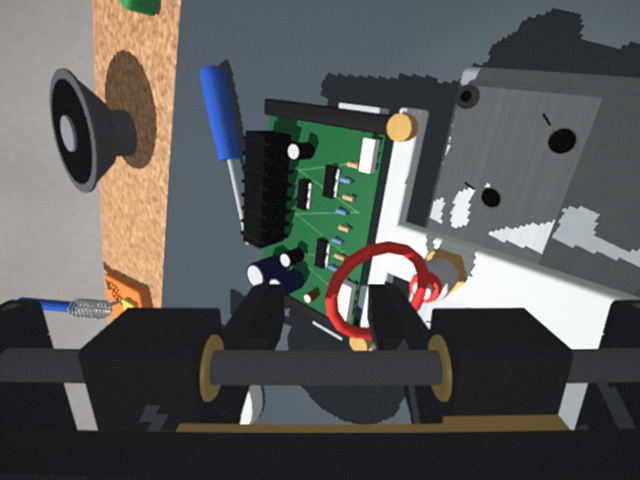

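View pics/sidec4.png

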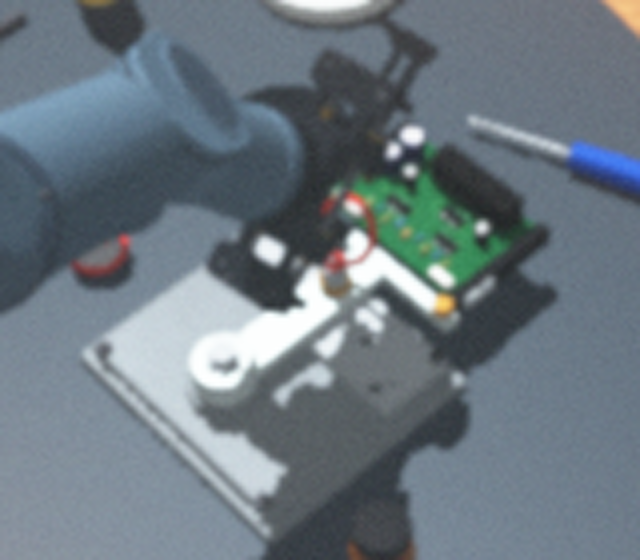

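move_arm --deltas "6 0 0 0 0 0 40; 12 0 0 0 0 0 40; 18 0 0 0 0 0 40; 24 0 0 0 0 0 40; 26 0 0 0 0 0 40; 26 0 0 0 0 0 40"

```text
t: 6.98
position: [0.5981, -0.0188, 0.1107]
tool_rot: [-1.562, 0.912, 0.376]
force: [0.2, 0.7, 0.5]
gripper_width: 0.0398
```

```bash
python3 chk.py 5
```

```text
6.975 [ 1.01  0.9  -1.15  2.19  1.95  0.43  1.97] F [0.23 0.66 0.51] tip z 0.1107
rel (x,y,z mm) finger vs ring centre at th=0 [17.8 -0.2 -1.   0.4 -0.1  0.3]
```

View pics/wrist5.png

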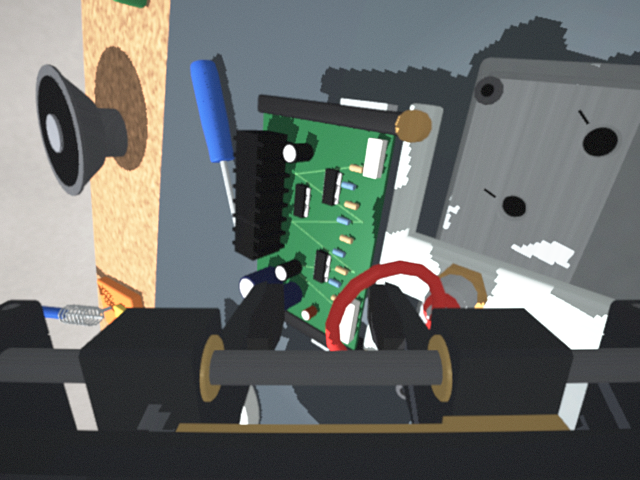

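View pics/sidec5.png

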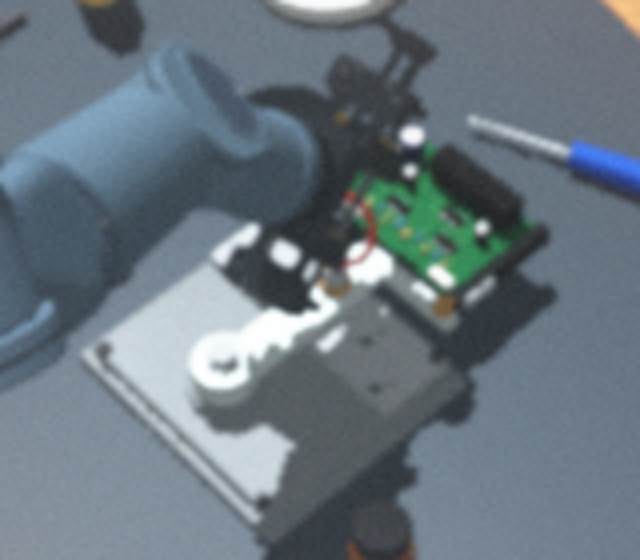

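move_arm --deltas "0 -3 0 0 0 0 40; 0 -6 0 0 0 0 40; 0 -8 0 0 0 0 40; 0 -8 0 0 0 0 40"

```text
t: 7.58
position: [0.6043, -0.0166, 0.116]
tool_rot: [-1.563, 0.912, 0.376]
force: [-0.1, 1.4, 0.7]
gripper_width: 0.0396
```

move_arm --deltas "0 -1 0 0 0 0 40; 0 -2 0 0 0 0 40; 0 -2 0 0 0 0 40"

```text
t: 7.95
position: [0.6056, -0.0161, 0.117]
tool_rot: [-1.562, 0.912, 0.376]
force: [-0.2, -0.4, -0.6]
gripper_width: 0.0397
```

```bash
python3 chk.py 6; python3 - <<'E'
from plan import *
p,M=cur(arm.get_obs()); print('up 10mm in tool',M.T@[0,0,10])
E
```

```text
7.95 [ 1.    0.89 -1.15  2.17  1.91  0.42  1.99] F [-0.22 -0.4  -0.56] tip z 0.117
rel (x,y,z mm) finger vs ring centre at th=0 [ 17.7 -10.3  -1.1   0.4  -0.1   0.3]
up 10mm in tool [-7.90820639 -6.12026479  0.05128976]
```

move_arm --deltas "-2 -1.5 0 0 0 0 40; -3.2 -2.5 0 0 0 0 40; -3.2 -2.5 0 0 0 0 40"

```text
t: 8.43
position: [0.6056, -0.0161, 0.1212]
tool_rot: [-1.563, 0.912, 0.376]
force: [-0.1, 0.0, 0.3]
gripper_width: 0.0401
```

```bash
python3 chk.py 7
```

```text
8.425 [ 1.    0.87 -1.15  2.17  1.89  0.41  2.  ] F [-0.09  0.01  0.27] tip z 0.1212
rel (x,y,z mm) finger vs ring centre at th=0 [ 14.3 -12.9  -1.1   0.4  -0.    0.3]
```

move_arm --deltas "1 -1 0 0 0 0 40; 2 -2 0 0 0 0 40; 2 -3 0 0 0 0 40; 2 -3 0 0 0 0 40"

```text
t: 9.02
position: [0.6079, -0.0151, 0.1203]
tool_rot: [-1.562, 0.914, 0.376]
force: [-4.7, -2.4, -3.1]
gripper_width: 0.0404
```

```bash
python3 chk.py 8
```

```text
9.025 [ 0.99  0.87 -1.14  2.17  1.89  0.41  2.  ] F [-4.73 -2.37 -3.14] tip z 0.1203
rel (x,y,z mm) finger vs ring centre at th=0 [ 16.5 -14.3  -1.    0.4  -0.1   0.4]
```

View pics/wrist8.png

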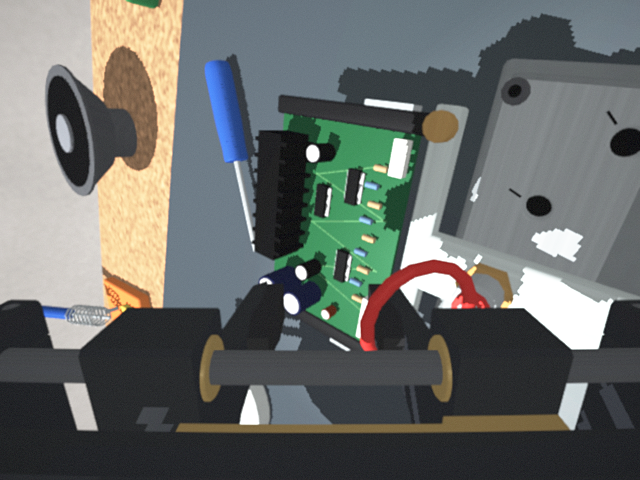

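move_arm --deltas "-1.6 -1.2 0 0 0 0 40; -3.2 -2.4 0 0 0 0 40; -4.8 -3.7 0 0 0 0 40; -4.8 -3.7 0 0 0 0 40"

```text
t: 9.62
position: [0.608, -0.0151, 0.1267]
tool_rot: [-1.562, 0.914, 0.376]
force: [-5.3, -0.9, -7.5]
gripper_width: 0.0403
```

```bash
python3 chk.py 9
```

```text
9.625 [ 0.99  0.85 -1.14  2.16  1.86  0.39  2.02] F [-5.33 -0.94 -7.52] tip z 0.1267
rel (x,y,z mm) finger vs ring centre at th=0 [ 11.6 -18.3  -1.    0.4  -0.    0.4]
```

View pics/wrist9.png

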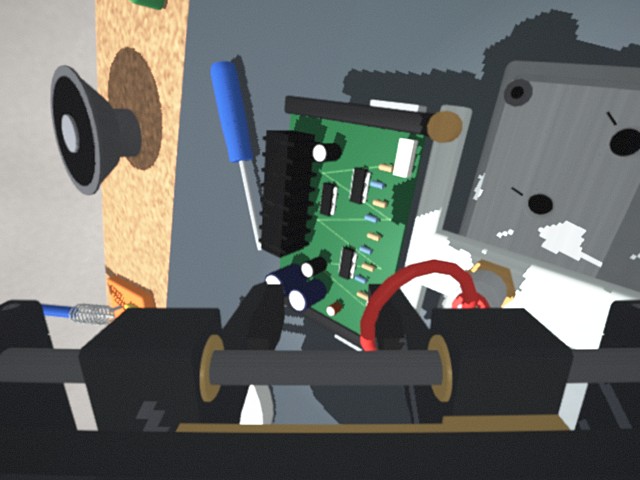

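move_arm --deltas "-1.6 -1.2 0 0 0 0 40; -3.2 -2.4 0 0 0 0 40; -4.8 -3.7 0 0 0 0 40; -6.4 -4.9 0 0 0 0 40; -6.4 -4.9 0 0 0 0 40"

```text
t: 10.35
position: [0.6079, -0.0151, 0.1348]
tool_rot: [-1.562, 0.914, 0.376]
force: [-5.0, -1.3, -8.7]
gripper_width: 0.0402
```

```bash
python3 chk.py 10; python3 - <<'E'
from plan import *
# swing rows: rotate commanded pose about pivot by th in position, yaw by 0.1/0.393*th
o=arm.get_obs(); p,M=cur(o); q0=o['joint_pos']; c=np.array([HP[0],HP[1],0])
ps=[]
for th in np.arange(1,9)*.05:
    A=R.from_rotvec([0,0,th]).as_matrix()
    q=c+A@(np.array([.608,-.0151,p[2]])-c+0*M[:,0]); 
    N=R.from_rotvec([0,0,.25*th]).as_matrix()@M
    # keep fingertip contact: hand offset relative to finger: pivot finger point
    f0=p+M[:,1]*.02875-.012*M[:,0]; f=c+A@(f0-c); q=f-N[:,1]*.02875+.012*N[:,0]
    ps.append((q,N)); print(th.round(2),row(p,M,q,N).round(1))
for s in sim(q0,ps): print(s[0].round(2),s[1].round(4))
E
```

```text
10.35 [ 0.99  0.83 -1.14  2.16  1.82  0.38  2.04] F [-5.02 -1.33 -8.75] tip z 0.1348
rel (x,y,z mm) finger vs ring centre at th=0 [  5.2 -23.2  -0.9   0.4  -0.    0.4]
0.05 [ 0.5 -0.6  7.5 -0.6 -0.4  0. ]
0.1 [ 0.8 -0.9 15.1 -1.1 -0.9  0. ]
0.15 [ 0.9 -1.  22.7 -1.7 -1.3  0. ]
0.2 [ 0.7 -0.7 30.3 -2.3 -1.7  0. ]
0.25 [ 0.4 -0.1 37.8 -2.8 -2.2  0. ]
0.3 [-0.2  0.7 45.3 -3.4 -2.6  0. ]
0.35 [-1.   1.8 52.8 -4.  -3.1  0. ]
0.4 [-2.1  3.2 60.1 -4.5 -3.5  0. ]
[ 0.98  0.83 -1.14  2.17  1.82  0.38  2.04] 0.0
[ 0.98  0.83 -1.15  2.17  1.82  0.38  2.04] 0.0
[ 0.97  0.83 -1.15  2.18  1.83  0.38  2.04] 0.0
[ 0.97  0.83 -1.16  2.18  1.83  0.38  2.03] 0.0
[ 0.96  0.83 -1.16  2.19  1.84  0.39  2.03] 0.0
[ 0.96  0.83 -1.17  2.2   1.84  0.39  2.03] 0.0
[ 0.95  0.83 -1.18  2.21  1.85  0.39  2.02] 0.0
[ 0.95  0.83 -1.18  2.21  1.86  0.39  2.02] 0.0
```

View pics/wrist10.png

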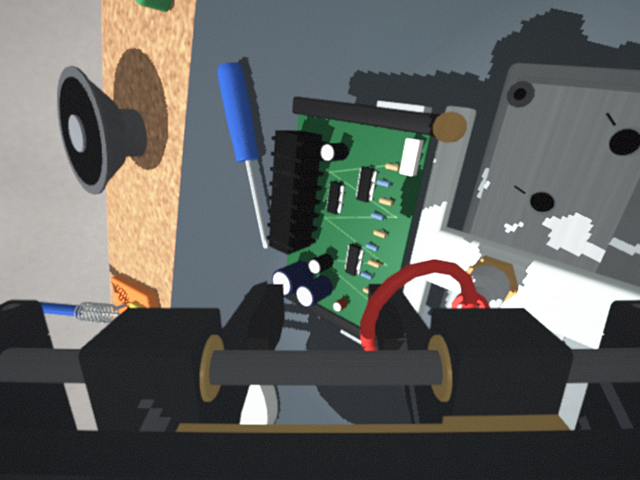

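View pics/sidec10.png

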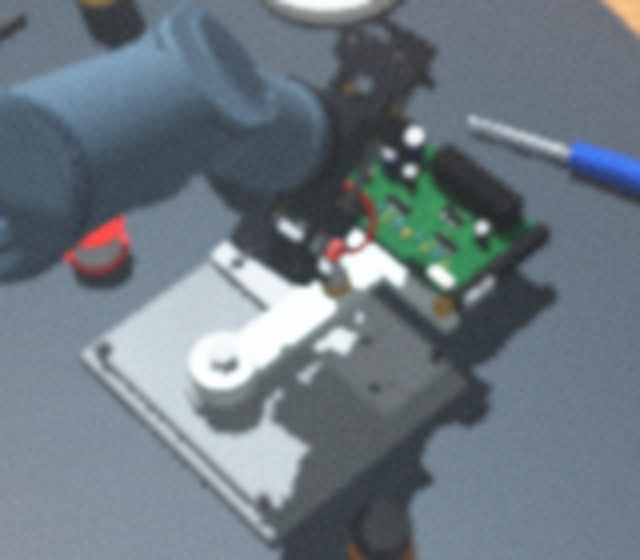

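move_arm --deltas "0.2 -0.3 3.8 -0.3 -0.2 0 40; 0.5 -0.6 7.5 -0.6 -0.4 0 40; 0.7 -0.8 11.3 -0.8 -0.6 0 40; 0.8 -0.9 15.1 -1.1 -0.9 0 40; 0.9 -1 18.9 -1.4 -1.1 0 40; 0.9 -1 22.7 -1.7 -1.3 0 40; 0.8 -0.9 26.5 -2 -1.5 0 40; 0.7 -0.7 30.3 -2.3 -1.7 0 40; 0.6 -0.4 34 -2.5 -2 0 40; 0.4 -0.1 37.8 -2.8 -2.2 0 40; 0.1 0.3 41.5 -3.1 -2.4 0 40; 0.1 0.3 41.5 -3.1 -2.4 0 40"

```text
t: 11.95
position: [0.5924, 0.0224, 0.1341]
tool_rot: [-1.564, 0.915, 0.442]
force: [-8.1, -4.2, -8.6]
gripper_width: 0.0403
```

```bash
python3 chk.py 11; python3 - <<'E'
from station import optics; import cv2
cv2.imwrite('pics/top11.png',cv2.resize(optics.snapshot('top')[180:325,270:430],None,fx=4,fy=4,interpolation=cv2.INTER_CUBIC))
E
```

```text
11.95 [ 0.96  0.83 -1.16  2.2   1.85  0.39  2.02] F [-8.12 -4.22 -8.58] tip z 0.1341
rel (x,y,z mm) finger vs ring centre at th=0 [  6.9 -24.   38.2  -2.7  -2.4   0.4]
```

View pics/wrist11.png

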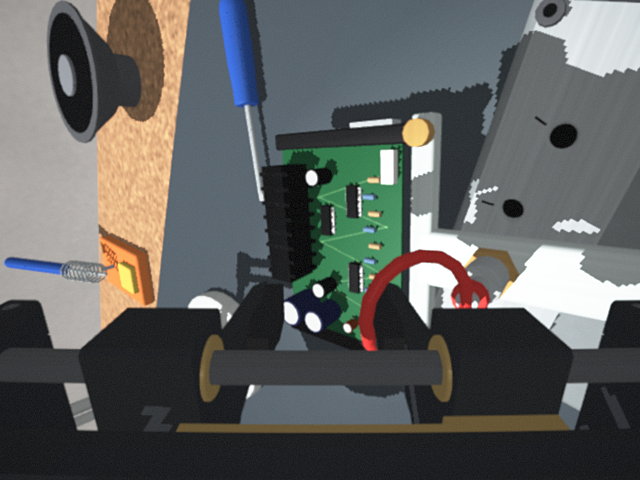

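View pics/sidec11.png

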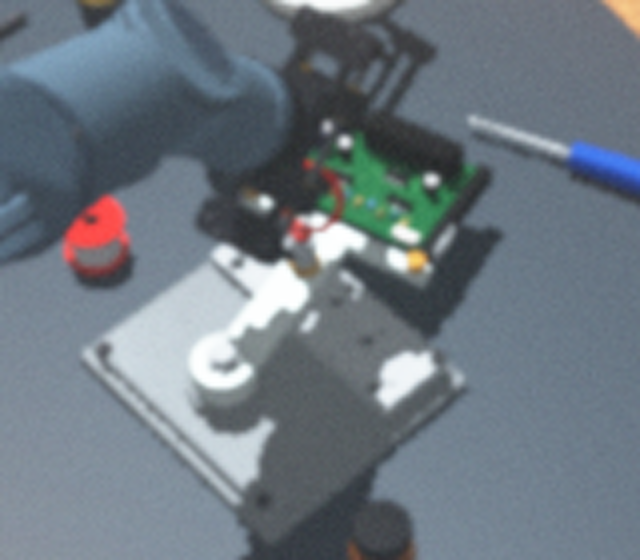

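View pics/top11.png

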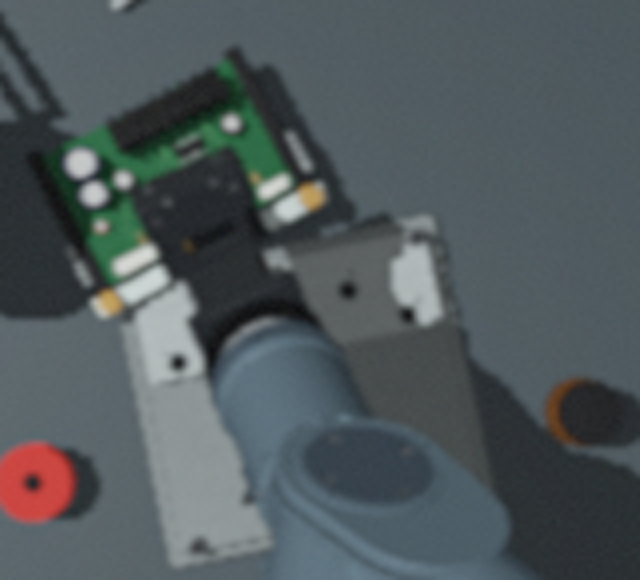

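```bash
cat > sw.py <<'E'
import sys
from plan import *
o=arm.get_obs(); p,M=cur(o); c=np.array([HP[0],HP[1],0])
f0=p+M[:,1]*.02875-.007*M[:,0]
for th in map(float,sys.argv[1:]):
    A=R.from_rotvec([0,0,th]).as_matrix(); N=R.from_rotvec([0,0,.25*th]).as_matrix()@M
    f=c+A@(f0-c); q=f-N[:,1]*.02875+.007*N[:,0]
    print(th,row(p,M,q,N).round(1))
E
python3 sw.py .03 .06 .09 .12
```

```text
0.03 [-0.2  0.3  4.6 -0.3 -0.3  0. ]
0.06 [-0.5  0.7  9.1 -0.7 -0.5  0. ]
0.09 [-0.8  1.2 13.7 -1.  -0.8  0. ]
0.12 [-1.3  1.8 18.2 -1.4 -1.   0. ]
```

move_arm --deltas "-0.2 0.4 4.6 -0.3 -0.3 0 40; -0.5 1 9.1 -0.7 -0.5 0 40; -0.8 1.7 13.7 -1 -0.8 0 40; -1.2 2.3 17 -1.3 -1 0 40; -1.2 2.3 17 -1.3 -1 0 40; -1.2 2.3 17 -1.3 -1 0 40"

```text
t: 12.85
position: [0.5831, 0.0364, 0.1337]
tool_rot: [-1.564, 0.915, 0.469]
force: [-7.3, -5.7, -8.1]
gripper_width: 0.0404
```

```bash
python3 chk.py 12; python3 - <<'E'
from station import optics; import cv2
im=optics.snapshot('top'); cv2.imwrite('pics/top12.png',im)
cv2.imwrite('pics/top12c.png',cv2.resize(im[180:325,270:430],None,fx=4,fy=4,interpolation=cv2.INTER_CUBIC))
E
```

```text
12.85 [ 0.95  0.83 -1.17  2.21  1.86  0.39  2.01] F [-7.3  -5.72 -8.12] tip z 0.1337
rel (x,y,z mm) finger vs ring centre at th=0 [  6.6 -22.9  54.2  -3.9  -3.3   0.4]
```

View pics/top12c.png

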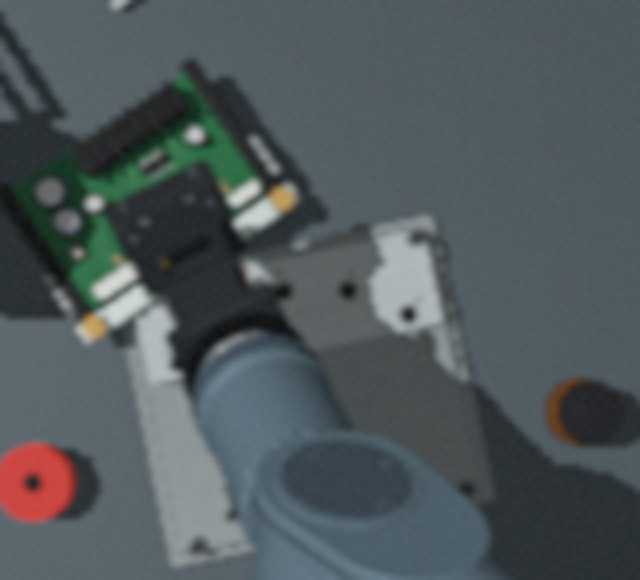

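View pics/wrist12.png

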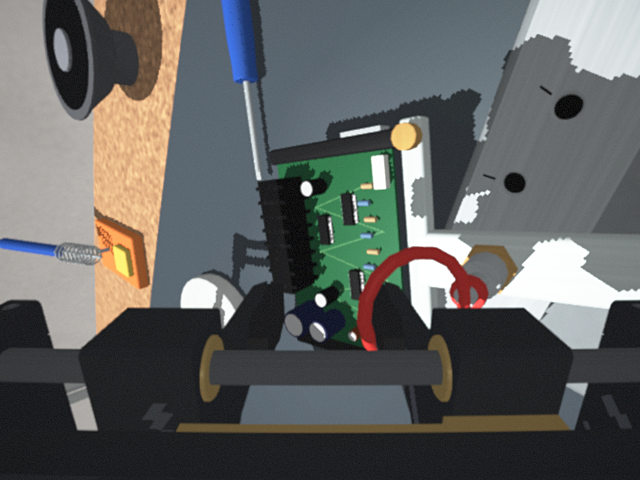

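```bash
cat > ang.py <<'E'
import sys
from h import *
from station import optics
ct=optics.get_calibration('top')
def kn(im,guess):
    h=cv2.cvtColor(im,cv2.COLOR_BGR2HSV); m=((h[...,0]>10)&(h[...,0]<28)&(h[...,1]>90)&(h[...,2]>120))
    out=[]
    for g in guess:
        ys,xs=np.nonzero(m); w=np.hypot(xs-g[0],ys-g[1])<6; 
        sat=h[ys[w],xs[w],1].astype(float)
        c=np.array([np.average(xs[w],weights=sat),np.average(ys[w],weights=sat)]); out.append(c)
    return np.array(out)
def bear(k):
    P=np.array([atz(ct,x,.070) for x in k])[:,:2]
    l=P[0]-P[1]; return np.arctan2(P[:,1]-HP[1],P[:,0]-HP[0]),np.arctan2(l[1],l[0]),np.linalg.norm(l)
HP=[0.4397,-0.0592,0.2245]
k0=kn(cv2.imread('pics/top0.png'),[(365.6,230.7),(309.9,242.4)])
def ang(f,g):
    k=kn(cv2.imread(f),g); a,b=bear(k0),bear(k); print(f,k.round(1),'bearing d',(b[0]-a[0]).round(3),'line d',round(b[1]-a[1],3),a[2],b[2])
if __name__=='__main__':
    a=[float(x) for x in sys.argv[2:]]
    ang(sys.argv[1],[(270+a[0]/4,180+a[1]/4),(270+a[2]/4,180+a[3]/4)])
E
python3 ang.py pics/top12.png 285 197 92 327
```

```text
pics/top12.png [[339.9 229.3]
 [293.2 261. ]] bearing d [0.389 0.381] line d 0.384 0.15270886586189503 0.15207486430770387
```

move_arm --deltas "0 0 0.8 0 0 0 40; 1.6 1.2 0.8 0 0 0 40; 3.2 2.4 0.8 0 0 0 40; 4.8 3.7 0.8 0 0 0 40; 6.4 4.9 0.8 0 0 0 40; 8 6.1 0.8 0 0 0 40; 9.5 7.3 0.8 0 0 0 40; 9.5 7.3 0.8 0 0 0 40"

```text
t: 14.0
position: [0.5831, 0.0366, 0.1216]
tool_rot: [-1.565, 0.915, 0.468]
force: [-8.9, -6.2, -6.1]
gripper_width: 0.0403
```

```bash
python3 chk.py 13; python3 - <<'E'
from station import optics; import cv2
im=optics.snapshot('top'); cv2.imwrite('pics/top13.png',im)
E
python3 ang.py pics/top13.png 285 197 92 327
```

```text
14.0 [ 0.94  0.87 -1.18  2.22  1.92  0.42  1.98] F [-8.86 -6.23 -6.15] tip z 0.1216
rel (x,y,z mm) finger vs ring centre at th=0 [ 16.1 -15.6  54.4  -3.9  -3.3   0.4]
pics/top13.png [[339.9 229.3]
 [293.1 260.9]] bearing d [0.389 0.382] line d 0.382 0.15270886586189503 0.1522561570487122
```

View pics/wrist13.png

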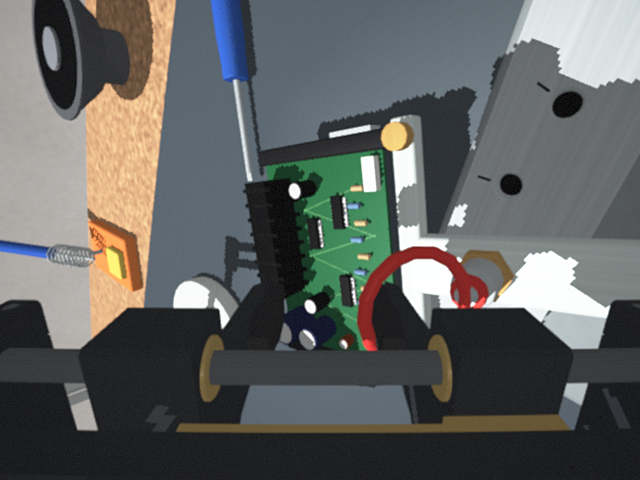

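View pics/sidec13.png

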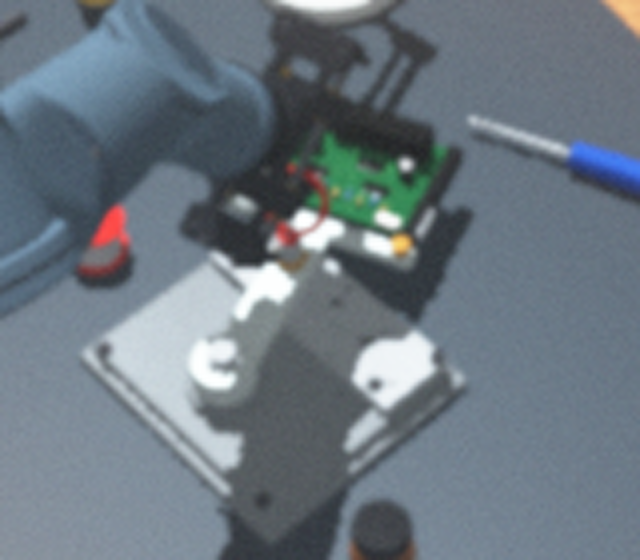

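move_arm --deltas "1.5 1.5 0 0 0 0 40; 2 4 0 0 0 0 40; 2 7 0 0 0 0 40; 2 10 0 0 0 0 40; 0 13 0 0 0 0 40; 0 13 0 0 0 0 40"

```text
t: 14.9
position: [0.5746, 0.0344, 0.1153]
tool_rot: [-1.562, 0.911, 0.473]
force: [-0.4, -0.4, -1.0]
gripper_width: 0.0398
```

```bash
python3 chk.py 14; python3 - <<'E'
from plan import *
from station import optics
im=optics.snapshot('top'); cv2.imwrite('pics/top14.png',im)
c=optics.get_calibration('wrist'); im=cv2.imread('pics/wrist14.png'); al=np.radians(35); ph=np.linspace(0,2*np.pi,60)
for dz,col in((0,(255,255,0)),(.0105,(255,0,255))):
  for Rr in(.0225,.0285):
    u=np.array([np.sin(al),0,np.cos(al)]); y=np.array([0,1,0]); H=[HP[0],HP[1],HP[2]+.388]
    ring=np.array([.130,0,.107+dz])+Rr*(np.cos(ph)[:,None]*u+np.sin(ph)[:,None]*y)
    cv2.polylines(im,[proj(c,hp(H,ring)).round().astype(int).reshape(-1,1,2)],True,col,1)
cv2.imwrite('pics/ov14.png',im[150:400,260:580].repeat(2,0).repeat(2,1))
E
python3 ang.py pics/top14.png 285 197 92 327
```

```text
14.9 [ 0.96  0.89 -1.18  2.24  1.97  0.43  1.95] F [-0.41 -0.36 -1.04] tip z 0.1153
rel (x,y,z mm) finger vs ring centre at th=0 [16.2 -5.  56.1 -4.  -3.5  0.2]
pics/top14.png [[339.5 229.3]
 [292.9 261.4]] bearing d [0.395 0.39 ] line d 0.39 0.15270886586189503 0.15260251096795913
```

View pics/ov14.png

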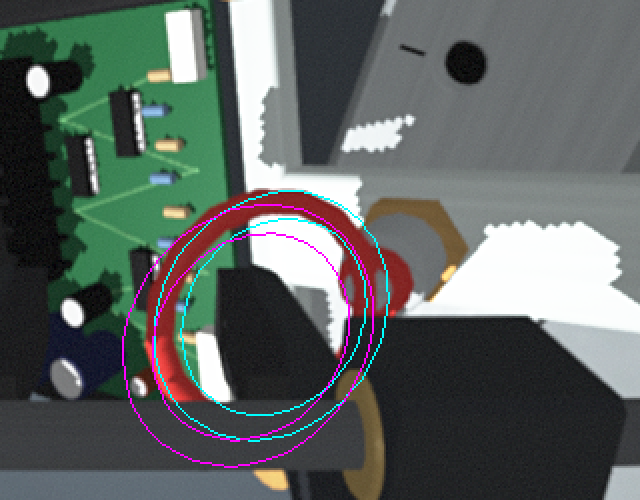

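move_arm --deltas "-8 0 0 0 0 0 40; -16 0 0 0 0 0 40; -24 0 0 0 0 0 40; -32 0 0 0 0 0 40; -40 0 0 0 0 0 40; -48 0 0 0 0 0 40; -56 0 0 0 0 0 40; -64 0 0 0 0 0 40; -70 0 0 0 0 0 40; -70 0 0 0 0 0 40"

```text
t: 16.3
position: [0.5364, 0.0143, 0.1708]
tool_rot: [-1.564, 0.912, 0.471]
force: [0.2, -0.9, -0.4]
gripper_width: 0.0398
```

```bash
python3 chk.py 15; python3 - <<'E'
from plan import *
o=arm.get_obs();p,M=cur(o)
print('world up 100 in tool',M.T@[0,0,100])
s=sim(o['joint_pos'],[(p+np.array([0,0,.01*i]),M) for i in range(1,11)])
for x in s[::3]: print(x[0].round(2),x[1],x[2])
E
```

```text
16.3 [ 1.08  0.65 -1.2   2.3   1.71  0.24  2.11] F [ 0.2  -0.9  -0.41] tip z 0.1708
rel (x,y,z mm) finger vs ring centre at th=0 [-54.2  -4.9  55.6  -4.   -3.4   0.2]
world up 100 in tool [-79.04708486 -61.24810671   0.47728242]
[ 1.08  0.61 -1.2   2.29  1.6   0.21  2.2 ] 4.668470218429e-07 6.506836617077477e-06
[ 1.15  0.55 -1.27  2.27  1.19  0.2   2.58] 9.563167334185576e-07 9.63020006073657e-06
[ 1.14  0.44 -1.27  2.26  0.93  0.19  2.76] 0.006152808675746971 0.039229955066737494
[ 1.13  0.34 -1.27  2.25  0.85  0.19  2.76] 0.015186445507351081 0.09636456201466882
```

View pics/wrist15.png

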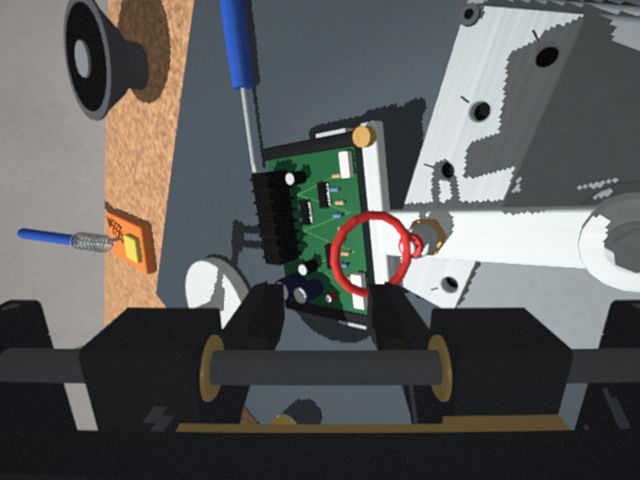

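move_arm --deltas "-8 -6 0 0 0 0 40; -16 -12 0 0 0 0 40; -16 -12 0 0 0 0 40; -16 -12 0 0 0 0 40; -16 -12 0 0 0 0 40"

```text
t: 17.02
position: [0.536, 0.0146, 0.1899]
tool_rot: [-1.562, 0.912, 0.474]
force: [-0.2, 0.4, -0.5]
gripper_width: 0.04
```

```bash
python3 chk.py 16; python3 - <<'E'
from plan import *
from station import optics
im=optics.snapshot('top'); cv2.imwrite('pics/top16.png',im)
c=optics.get_calibration('wrist'); im=cv2.imread('pics/wrist16.png'); al=np.radians(35); ph=np.linspace(0,2*np.pi,60)
for dz,col in((0,(255,255,0)),(.0105,(255,0,255))):
  for Rr in(.0225,.0285):
    u=np.array([np.sin(al),0,np.cos(al)]); y=np.array([0,1,0]); H=[HP[0],HP[1],HP[2]+.393]
    ring=np.array([.130,0,.107+dz])+Rr*(np.cos(ph)[:,None]*u+np.sin(ph)[:,None]*y)
    cv2.polylines(im,[proj(c,hp(H,ring)).round().astype(int).reshape(-1,1,2)],True,col,1)
cv2.imwrite('pics/ov16.png',im[120:370,260:580].repeat(2,0).repeat(2,1))
E
python3 ang.py pics/top16.png 283 197 90 327
```

```text
17.025 [ 1.11  0.6  -1.23  2.29  1.47  0.21  2.32] F [-0.24  0.38 -0.5 ] tip z 0.1899
rel (x,y,z mm) finger vs ring centre at th=0 [-69.4 -16.4  56.2  -4.   -3.5   0.3]
pics/top16.png [[339.5 229.3]
 [292.9 261.4]] bearing d [0.395 0.39 ] line d 0.39 0.15270886586189503 0.15260288202451014
```

View pics/ov16.png

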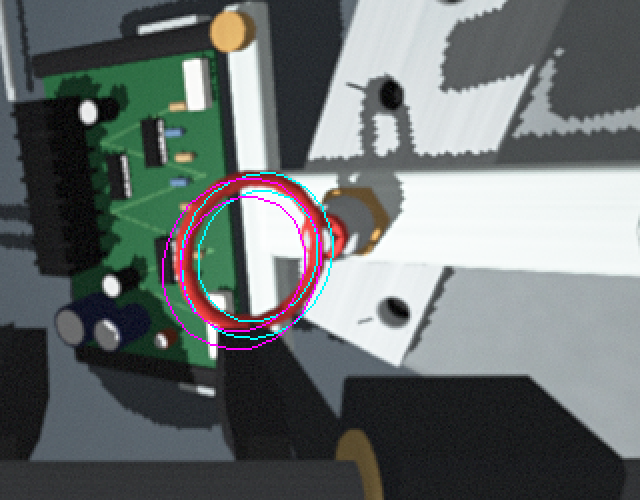

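View pics/top16.png

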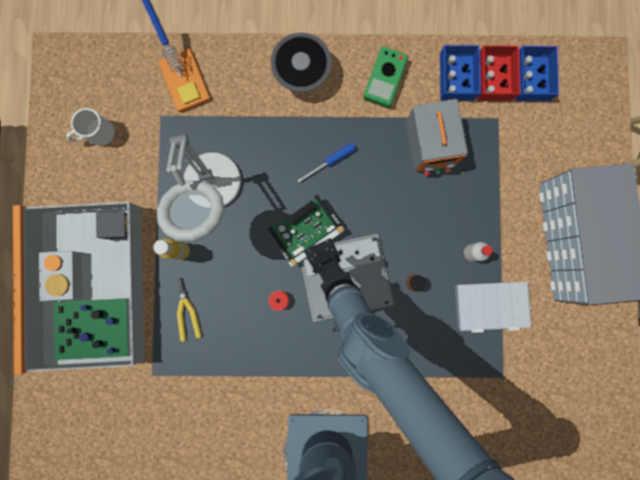

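```bash
python3 - <<'E'
from station import arm
o=arm.get_obs(); print(o['t'],abs(o['joint_velocities']).max()); arm.sign_off()
E
```

```text
17.175 0.003971945216707098
the job is handed in; nothing more can be done
```

The board now stands one hole round on the lamp's side (the holder's +y), with the index pin down in that hole, and I have handed the job in at 17.2 s of the 46 s allowed. Sign-off gives no verdict.

I hooked one fingertip through the red ring, lifted the pin about 14 mm, swung the arm, lowered the pin and drew the finger out.

**Last checks**
- **Arm angle:** 0.39 rad from the top camera, against the hole at 0.393. The individual readings ran from 0.390 to 0.395.
- **Pin:** no camera measures its height directly. The ring sits within about 1 mm sideways of the "home" outline in the wrist picture. That is about the same offset as before the lift, and clearly not the outline for a pin riding on the plate.
- **Force on the ring:** about 12.5 N at the highest reading. I read it only at the end of each move, so a brief higher value in between would not show.
- **Hand:** about 70 mm back from the ring along the finger, with only sensor noise on the force reading.
- **Loose things:** by eye in the top picture, none looks moved from the first picture. I did not measure them.

**Not as planned**
- My first way in ran into the robot's joint limits. I rolled the hand so the jaw opening stood in the arm's plane, with the second finger passing above the ring over the board. No contact with the board showed in the pictures or the force readings.
- One early pick of the pivot in the side view was about 3 pixels off. I set the pivot from the top view, which agreed with the plate holes.

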